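# Reload the pipetting carriers with tube blocks

## Robot

A 7-joint arm with a two-finger parallel gripper is mounted at the origin on the work surface. World frame = base frame: x ahead of the robot, y to its left, z up, the work surface at z = 0. Lengths are in m, angles in rad, forces in N, time in s.
With the tool pointing down it reaches from about 0.4 to 0.875 m from the base axis. Payload 19.3 kg.
Tool frame: the origin (TCP) lies at the very end of the fingers, on their centre line; the grasp point (between the pads) lies 19 mm behind it; x points along the fingers, y is the direction in which the jaws open and shut, and the axes are right-handed (so a half turn about x gives the same grasp; the last joint's range is limited). The gripper opens to 85 mm and grips with 20 to 120 N. Pads are 22 mm wide; open, the fingers measure 114 mm over their backs; the gripper's body (76 mm by 85 mm) begins 54 mm behind the grasp point. The pads swing forward as they close: fully open they stand 13 mm farther back than shut.
Start: joints at [-1.283, 0.521, -0.036, 1.599, 0.021, 1.021, -0.113], TCP at [0.219, 0.585, 0.231] pointing down, gripper open.
Joint ranges: [-2.91, 2.91], [-0.3, 2.13], [-1.5, 1.42], [0.17, 2.43], [-1.26, 4.41], [0.16, 1.93], [-2.52, 2.52]. Speed limits (rad/s): [1.89, 1.89, 2.39, 2.39, 3.01, 3.01, 3.01].

## Interface

Orientations are given as [roll, pitch, yaw] about the fixed x, y, z axes, in that order (R = Rz(yaw) Ry(pitch) Rx(roll)).
In Python, from workcell import bot, grab_frame, job_done gives the robot as it stands.
- The arm moves only by the shell command python3 -m pendant 'ROWS' [OPENING] [FORCE]. ROWS is JSON, a list of rows, each a list of 4 numbers: the shift along the tool's x, y, z in mm, then the turn about the tool's x in degrees. A call has 1 to 12 rows; each row shifts and turns the commanded pose from where the row before left it, along the tool's axes as they then stand; what a row does not reach is not made up. A row lasts 1/8 s, in which the tool goes at most 62.5 mm and 10.7 degrees, less where a joint would pass 70% of its speed; a pose out of reach is approached as far as the arm can. A call is refused whole if a number of a shift passes 62.5 or a number of a turn 10.7, either way. A call with a gripper value outside its range is refused whole. OPENING is the opening, from -1 (shut) to 1 (fully open), set as the call begins (- or left out, the last holds). The fingers move at their own pace and stop on an object; FORCE is the grip in N (left out, the last holds). Time passes only in rows, so rows that do not move let the fingers close. It gives the time, the measured TCP pose, the force and the opening at its end, in the units of the state.
- bot.observe(): the state, without advancing time (a new reading comes with each control period).
- grab_frame(name): name is "side" or "top" or "wrist"; returns a dict with "img" (420x560x3 uint8, red, green, blue), "fovy" (degrees; the focal length in pixels is half the picture's height over the tangent of half this angle, whatever the lens; pixels are square), "cx", "cy" (the principal point, pixels), "k1" (the pictures are not rectified: a ray, as slopes to the right and down, at radius r is drawn at 1 + k1 r^2 times it, then the intrinsics apply), "R" (3x3) and "t" (3): a world point X has camera coordinates R X + t. Camera axes: x right, y down, z forward; pixel columns grow to the right and rows downward; lengths in m; the calibration is good to about 2 mm. A picture is of the moment at which its call begins. There is no depth.
- job_done(): hands the job in, once; it reports no verdict.
The state is a dict: "clock": time; "qpos": joint angles; "qd": joint speeds; "joint_efforts": joint torques, N m; "position": TCP position; "tool_rot": TCP orientation; "force": force on the tool from outside, world axes, zero at the start; "moment": the same for the moment, N m; "grip_width": finger opening in m.
Only numpy, scipy, OpenCV 4.12 (cv2) and the standard library are available. Lean on these libraries where they do the work, as an engineer would, in place of code of your own. Each camera call takes 0.05 s, during which the arm holds its last target.

## Task

Free the spent block (the one with bare holes) from its toggle clamp and lay it flat in the return tray. Load every full tube block there is into a carrier of its own, bare end under the clamp, pushed fully home against both dowels and the end stop, and shut the clamp over centre onto it. Do not tip the blocks over, and leave the other things on the bench where they are.

Things in the scene. Friction and masses are not known exactly. Their poses are not given: they have to be found in the camera images.
- carrier1_home (a point): Carrier 1, fixed, all three alike: aluminium plate 230 x 96 x 12 mm with a toggle clamp at its -x end. The point is on top of the plate (12 mm above the bench), at the centre of a fully home block's underside. x: along the carrier, away from the robot; y: left; z: up. Full home, the block's +x end touches the end stop and its +y side both dowels. The -y side is open.
- carrier1_pivot (a point): Pivot of carrier 1's clamp handle, 122 mm from the home point along the carrier's -x, 64 mm above the bench. Axes as the carrier's. The handle lies on the robot's side of the pivot, the hold-down arm on the block's side; a linkage couples them: lifting the handle raises the arm.
- carrier1_handle (a joint): Handle angle of carrier 1's clamp, rad. 0: shut, handle level, pointing along the carrier's -x, against its stop. Grows as the handle is lifted; 1.3: fully open, 75 degrees up. Stays where it is left; 1 to 7 N at the grip moves it. On a block it passes dead centre at 0.12 and is locked only below that.
- carrier2_home (a point): The same point on carrier 2. In this frame the end stop's face is at x = +60 mm (block 34 mm wide, 10 thick, 26 high above the plate); the two steel dowels, 12 mm diameter, 24 mm high above the plate, are centred at x = -42 and +42, y = +34 mm, so they touch the block's side at y = +28 mm.
- carrier2_pivot (a point): The same on carrier 2. The handle is a bar reaching 110 mm from the pivot; from 44 to 110 mm it is covered in black rubber, 18 mm wide (along the carrier's y), 14 mm thick. A good place to pinch it across its width is 85 mm from the pivot.
- carrier2_handle (a joint): The same for carrier 2.
- carrier3_home (a point): The same point on carrier 3. The clamp's base reaches from x = -136 to -80 mm. Its arm, shut, presses the block's top through a sprung rubber tip, 16 mm diameter, at x = -41 mm, with about 6 N, straight down.
- carrier3_pivot (a point): The same on carrier 3. When a handle stands above 1.1 rad its arm stands upright or leans back, up to 60 mm above the pivot, and a block can be set in from above, up to 10 mm short of the end stop, without touching it.
- carrier3_handle (a joint): The same for carrier 3.
- block1_mid (a point): Full tube block 1: aluminium, 120 x 56 x 38 mm, about 0.5 kg, with 15 white-capped tubes (caps 8 mm above its top) over all but one end; the bare end is 35 mm long. The point is the centre of the aluminium, 19 mm above the underside. x: along its length, away from the bare end; z: up. Starts upright on the bench. May be absent.
- block1_land (a point): Point on top of block 1's bare end: 42 mm from the block's centre along its -x, 19 mm above the centre. Axes as the block's. It lies under the clamp's tip when the block is home.
- block2_mid (a point): The same for tube block 2, alike. May be absent.
- block2_land (a point): The same on block 2.
- block3_mid (a point): The same for tube block 3, alike. May be absent.
- block3_land (a point): The same on block 3.
- spent_mid (a point): Spent block: the same aluminium block, 120 x 56 x 38 mm, but with no tubes in it: 15 bare dark holes. At the start it is clamped in one of the carriers. The point is its centre, 19 mm above its underside; x along its length, z up.
- tray_in (a point): Return tray: shallow grey plastic tray on the bench at the right, outside 150 x 190 x 24 mm, walls 4 mm, fixed. The point is the centre of its inner floor (about 4 mm above the bench); x along the 150 mm side, y along the 190 mm side.
- beaker: Bystander: small glass beaker, loose on the bench; to be left alone. Origin under its centre.
- reagent: Bystander: amber reagent bottle, loose on the bench; to be left alone. Origin under its centre.
- pot: Bystander: white plastic pot, loose on the bench; to be left alone. Origin under its centre.
Mind the look-alikes: they are no part of the job. Leave any purple look-alike of the part that bears spent_mid alone. What is shaped like the part that bears block1_mid but purple is not meant.

How it is judged:
At the end, for the whole second after the job is handed in: Spent block flat in the tray (centre within 48 mm in x, 65 mm in y of the tray's, tilt < 0.1 rad). Each full block present: on a carrier, bare end under the clamp, within 2.8 mm of both dowels and the stop, turned < 0.035 rad, handle < 0.06 rad (past centre) (((x of block1_land in the frame of carrier1_home between -0.0448 and -0.039 m and y of block1_land in the frame of carrier1_home between -0.0028 and 0.003 m and z of block1_land in the frame of carrier1_home between 0.034 and 0.042 m and angle between the x axis of block1_mid and the x axis of carrier1_home, either way round below 0.035 rad and value of joint carrier1_handle below 0.06 rad) or (x of block1_land in the frame of carrier2_home between -0.0448 and -0.039 m and y of block1_land in the frame of carrier2_home between -0.0028 and 0.003 m and z of block1_land in the frame of carrier2_home between 0.034 and 0.042 m and angle between the x axis of block1_mid and the x axis of carrier2_home, either way round below 0.035 rad and value of joint carrier2_handle below 0.06 rad) or (x of block1_land in the frame of carrier3_home between -0.0448 and -0.039 m and y of block1_land in the frame of carrier3_home between -0.0028 and 0.003 m and z of block1_land in the frame of carrier3_home between 0.034 and 0.042 m and angle between the x axis of block1_mid and the x axis of carrier3_home, either way round below 0.035 rad and value of joint carrier3_handle below 0.06 rad)) and ((x of block2_land in the frame of carrier1_home between -0.0448 and -0.039 m and y of block2_land in the frame of carrier1_home between -0.0028 and 0.003 m and z of block2_land in the frame of carrier1_home between 0.034 and 0.042 m and angle between the x axis of block2_mid and the x axis of carrier1_home, either way round below 0.035 rad and value of joint carrier1_handle below 0.06 rad) or (x of block2_land in the frame of carrier2_home between -0.0448 and -0.039 m and y of block2_land in the frame of carrier2_home between -0.0028 and 0.003 m and z of block2_land in the frame of carrier2_home between 0.034 and 0.042 m and angle between the x axis of block2_mid and the x axis of carrier2_home, either way round below 0.035 rad and value of joint carrier2_handle below 0.06 rad) or (x of block2_land in the frame of carrier3_home between -0.0448 and -0.039 m and y of block2_land in the frame of carrier3_home between -0.0028 and 0.003 m and z of block2_land in the frame of carrier3_home between 0.034 and 0.042 m and angle between the x axis of block2_mid and the x axis of carrier3_home, either way round below 0.035 rad and value of joint carrier3_handle below 0.06 rad)) and ((x of block3_land in the frame of carrier1_home between -0.0448 and -0.039 m and y of block3_land in the frame of carrier1_home between -0.0028 and 0.003 m and z of block3_land in the frame of carrier1_home between 0.034 and 0.042 m and angle between the x axis of block3_mid and the x axis of carrier1_home, either way round below 0.035 rad and value of joint carrier1_handle below 0.06 rad) or (x of block3_land in the frame of carrier2_home between -0.0448 and -0.039 m and y of block3_land in the frame of carrier2_home between -0.0028 and 0.003 m and z of block3_land in the frame of carrier2_home between 0.034 and 0.042 m and angle between the x axis of block3_mid and the x axis of carrier2_home, either way round below 0.035 rad and value of joint carrier2_handle below 0.06 rad) or (x of block3_land in the frame of carrier3_home between -0.0448 and -0.039 m and y of block3_land in the frame of carrier3_home between -0.0028 and 0.003 m and z of block3_land in the frame of carrier3_home between 0.034 and 0.042 m and angle between the x axis of block3_mid and the x axis of carrier3_home, either way round below 0.035 rad and value of joint carrier3_handle below 0.06 rad)) and x of spent_mid in the frame of tray_in between -0.048 and 0.048 m and y of spent_mid in the frame of tray_in between -0.065 and 0.065 m and z of spent_mid in the frame of tray_in below 0.025 m and angle between spent_mid's own z axis and vertical below 0.1 rad); the robot touches nothing.
It fails at once if A block is tipped by more than 0.7 rad (angle between any of block1_mid, block2_mid, block3_mid, spent_mid's own z axis and vertical above 0.7 rad).
It fails at once if A bystander is moved by more than 30 mm (distance of any of beaker, reagent, pot from where it was at the start of the episode above 0.03 m).
Of block1, block2, block3 only 2 to 3 are there at a start; the rules pass over those that are not, and their reading is None.
At some moment in a run one of block1, block2, block3, spent may be knocked a few centimetres aside while the robot is not near it.
It also fails if it takes over 210 s, if anything falls off the work surface, if the arm or the gripper's body presses on something with over 40 N, if the wrist force passes 120 N, or if a joint passes its speed limit or range.

## Working session

There is one attempt and no reset: what is moved stays moved. The work goes in short steps, Python scripts to look and compute and a shell command to move; the robot and the scene stay as the last step left them, time stands still between calls to the robot, and variables do not carry over. Pictures are saved under pics/ and viewed, and the job is handed in when it is done.

```bash
ls; mkdir -p pics
python3 - <<'E'
from workcell import bot, grab_frame
import cv2
print(bot.observe())
for n in ["side","top","wrist"]:
    f=grab_frame(n); cv2.imwrite(f"pics/{n}0.png",f["img"][:,:,::-1])
    print(n,{k:f[k] for k in f if k!="img"})
E
```

```text
pics
{'clock': 0.0, 'qpos': array([-1.28316397,  0.52204001, -0.03634918,  1.59996014,  0.02120835,
        1.02108348, -0.11284195]), 'qd': array([-0.00043035, -0.00048493,  0.00027211,  0.00081832,  0.00024869,
        0.00024446, -0.00067572]), 'joint_efforts': array([-5.55326678e-04, -9.27130079e+01,  1.97954558e+00, -3.69920182e+01,
        1.77179935e-02,  8.48570082e-03, -2.05305230e-05]), 'position': array([0.21881637, 0.58511089, 0.23072642]), 'tool_rot': array([-1.50436821,  1.5696906 , -1.86223011]), 'force': array([-0.62997577,  0.29377415,  0.25208502]), 'moment': array([0.00112286, 0.01001059, 0.01617579]), 'grip_width': 0.08532060631222414}
side {'fovy': 52.85924165402303, 'cx': 281.0736768469186, 'cy': 211.7446013087162, 'k1': -0.08436673717934014, 'R': array([[-0.99978432, -0.01805126,  0.01026986],
       [-0.01975975,  0.67457499, -0.73794182],
       [ 0.00639298, -0.73798559, -0.67478619]]), 't': array([ 0.48418218, -0.02607563,  1.36094335])}
top {'fovy': 44.90882833886623, 'cx': 278.6830412852843, 'cy': 214.41349982898163, 'k1': -0.08528204246600903, 'R': array([[ 0.01341256, -0.99975578,  0.01756378],
       [-0.98838888, -0.01591477, -0.15110969],
       [ 0.15135231, -0.01533308, -0.98836095]]), 't': array([0.12853832, 0.52711159, 1.76153971])}
wrist {'fovy': 59.69275728241422, 'cx': 280.57228385598336, 'cy': 210.19618496264337, 'k1': -0.074382333806089, 'R': array([[ 3.50865378e-01,  9.36425445e-01, -9.34076549e-04],
       [ 8.96376065e-01, -3.35570509e-01,  2.89659083e-01],
       [ 2.70930687e-01, -1.02468628e-01, -9.57129429e-01]]), 't': array([-0.62362915, -0.03812309,  0.38039086])}
```

View pics/top0.png

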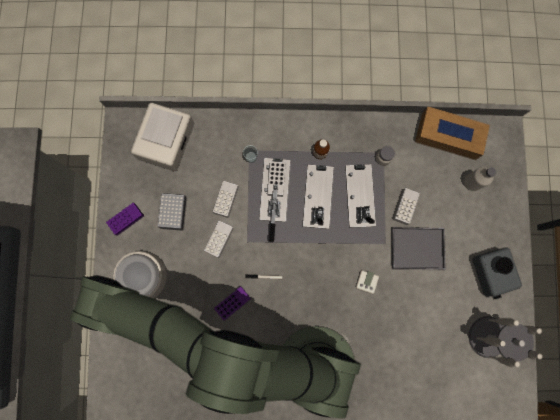

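View pics/side0.png

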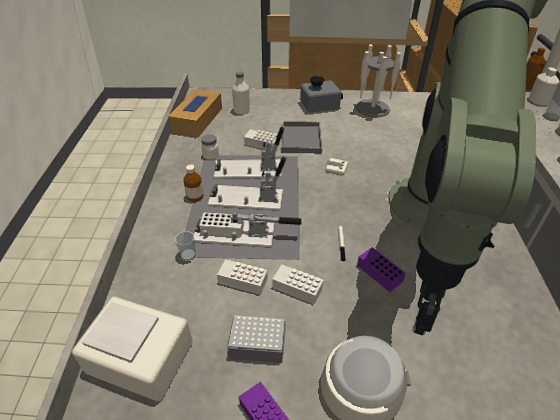

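View pics/wrist0.png

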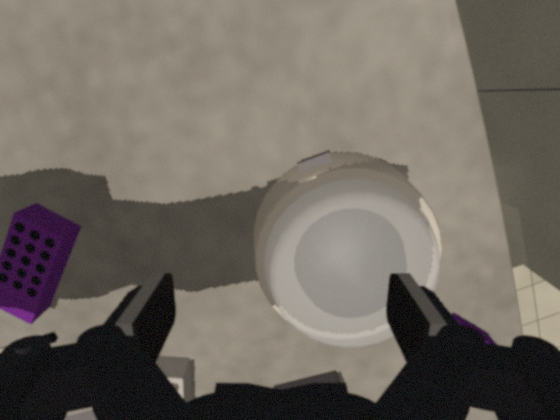

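Top picture: three white-capped blocks at (226,198), (218,239) and (407,206). The spent block is in the left carrier at (275,175), and that clamp is shut. The middle (317,195) and right (361,195) carriers are empty with their handles up. The tray is at (418,248). Not part of the job: purple look-alikes at (125,218) and (232,302), and a grey rack at (171,211).

```bash
cat > h.py <<'E'
import numpy as np, cv2
from scipy.spatial.transform import Rotation as Ro
from workcell import bot, grab_frame
def K(f):
    s=210/np.tan(np.radians(f["fovy"]/2)); return np.array([[s,0,f["cx"]],[0,s,f["cy"]],[0,0,1.]])
def dist(f): return np.array([f["k1"],0,0,0,0.])
def proj(f,P):
    P=np.atleast_2d(P).astype(float); C=P@f["R"].T+f["t"]
    s=C[:,:2]/C[:,2:]; r2=(s**2).sum(1,keepdims=True); s=s*(1+f["k1"]*r2)
    k=K(f); return s*k[0,0]+[f["cx"],f["cy"]]
def unproj(f,uv,z):
    uv=np.atleast_2d(uv).astype(float); k=K(f); d=(uv-[f["cx"],f["cy"]])/k[0,0]
    s=d.copy()
    for _ in range(30): s=d/(1+f["k1"]*(s**2).sum(1,keepdims=True))
    rays=np.c_[s,np.ones(len(s))]@f["R"]; c=-f["R"].T@f["t"]
    z=np.broadcast_to(z,len(s)); return c+rays*((z-c[2])/rays[:,2])[:,None]
def shot(name,tag,scale=1,crop=None):
    f=grab_frame(name); im=f["img"][:,:,::-1].copy()
    np.save(f"pics/{tag}.npy",f,allow_pickle=True)
    if crop: x0,y0,x1,y1=crop; im=im[y0:y1,x0:x1]
    if scale!=1: im=cv2.resize(im,None,fx=scale,fy=scale,interpolation=cv2.INTER_CUBIC)
    cv2.imwrite(f"pics/{tag}.png",im); return f
def load(tag): return np.load(f"pics/{tag}.npy",allow_pickle=True).item()
def tool():
    o=bot.observe(); return np.array(o["position"]),Ro.from_euler("xyz",o["tool_rot"]).as_matrix(),o
def goto(tgt,jawyaw=None):
    """print tool-frame delta to tgt (TCP); jawyaw deg: world angle of tool y (mod 180)"""
    p,R,o=tool(); d=(np.array(tgt)-p)*1000
    print("pos",p.round(4),"t",round(o["clock"],2),"tool delta mm",(R.T@d).round(1),"jaw",np.degrees(np.arctan2(R[1,1],R[0,1])).round(2),"q",o["qpos"].round(2))
    if jawyaw is not None:
        a=np.degrees(np.arctan2(R[1,1],R[0,1])); t=(jawyaw-a+90)%180-90
        print("turn about tool x (deg):",round(-t,2)," alt",round(-t+180*np.sign(t),2))
E
python3 - <<'E'
from h import *
p,R,o=tool(); print(R.round(3)); 
for n in ["wrist","top","side"]:
    f=grab_frame(n); c=-f["R"].T@f["t"]; print(n,c.round(3),(R.T@(c-p)).round(3), (R.T@f["R"].T).round(3).tolist() if n=="wrist" else "")
    if n=="top":
        for nm,uv,z in [("carL",(275,190),.03),("carM",(317,195),.012),("carR",(361,195),.012),("b1",(226,198),.04),("b2",(218,239),.04),("b3",(407,206),.04),("tray",(418,248),.01),("beak",(250,153),0.03),("reag",(321,148),.05),("pot",(386,155),.05),("handle end",(271,240),.064)]:
            print(nm,unproj(f,uv,z).round(3))
E
```

```text
[[-0.     0.35   0.937]
 [-0.001  0.937 -0.35 ]
 [-1.    -0.001  0.   ]]
wrist [0.15  0.61  0.375] [-0.144 -0.001 -0.073] [[-0.0, -0.29, 0.957], [1.0, -0.001, -0.0], [0.001, 0.957, 0.29]]
top [0.253 0.164 1.818] [-1.587 -0.384  0.179] 
carL [[0.615 0.151 0.03 ]]
carM [[ 0.603 -0.002  0.012]]
carR [[ 0.606 -0.163  0.012]]
b1 [[0.581 0.324 0.04 ]]
b2 [[0.434 0.348 0.04 ]]
b3 [[ 0.563 -0.323  0.04 ]]
tray [[ 0.415 -0.368  0.01 ]]
beak [[0.75  0.243 0.03 ]]
reag [[ 0.768 -0.013  0.05 ]]
pot [[ 0.747 -0.249  0.05 ]]
handle end [[0.431 0.162 0.064]]
side [0.475 1.031 0.894] [-0.664  0.506  0.084]
```

Run:
```python
from h import *
goto([0.47,0.2,0.36],90)
```

```text
pos [0.2189 0.5853 0.2311] t 0.3 tool delta mm [-128.8 -273.   370.2] jaw 69.49 q [-1.28  0.52 -0.04  1.6   0.02  1.02 -0.11]
turn about tool x (deg): -20.51  alt 159.49
```

```bash
python3 -m pendant '[[-16,-34,46,0],[-16,-34,46,0],[-16,-34,46,0],[-16,-34,46,0],[-16,-34,46,0],[-16,-34,46,0],[-16,-34,46,0],[-16,-34,46,0],[0,0,0,-10.25],[0,0,0,-10.25],[0,0,0,0]]' 1 60
python3 - <<'E'
from h import *
goto([0.47,0.2,0.36],90); shot("wrist","w1");
E
```

```text
clock: 1.68
position: [0.4684, 0.2016, 0.3594]
tool_rot: [1.438, 1.571, 1.437]
force: [0.1, -0.9, 0.2]
grip_width: 0.0854
pos [0.4684 0.2016 0.3594] t 1.68 tool delta mm [-0.6 -1.6  1.7] jaw 89.94 q [-0.6   0.22  0.1   1.72 -0.02  1.2   1.07]
turn about tool x (deg): -0.06  alt 179.94
```

View pics/w1.png

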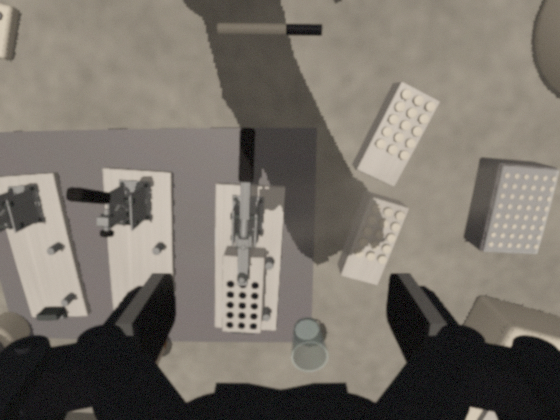

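Run:
```python
from h import *
f=load("w1"); im=f["img"][:,:,::-1]
c=cv2.resize(im[120:345,90:300],None,fx=2.66,fy=2.66,interpolation=cv2.INTER_CUBIC); cv2.imwrite("pics/w1a.png",c); print(c.shape)
```

```text
(598, 559, 3)
```

View pics/w1a.png

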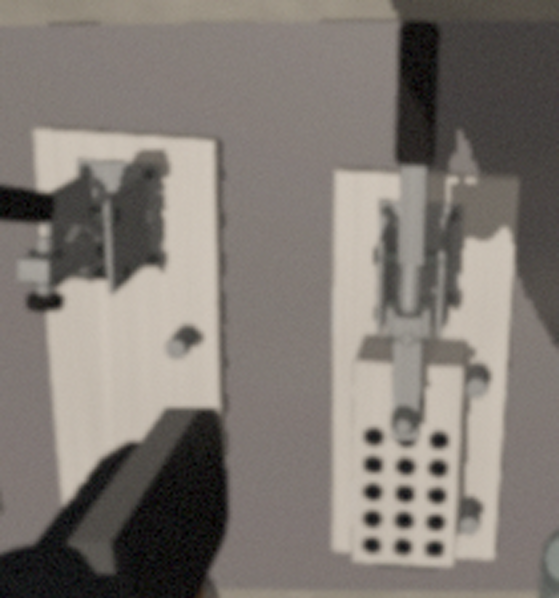

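Run:
```python
from h import *
f=load("w1"); g=lambda *p: np.array(p)/2.66+[90,120]
print("plate",unproj(f,g((334,170),(519,178),(495,560),(331,552)),.012).round(4))
print("dow",unproj(f,g((481,369),(472,505)),.036).round(4))
print("handle",unproj(f,g((419,23),(413,165)),.071).round(4))
print("block top",unproj(f,g((358,358),(465,362),(458,566),(352,560)),.050).round(4))
print("mid plate",unproj(f,g((33,128),(218,139)),.012).round(4))
print("blocks",unproj(f,[(403,83),(438,99),(395,185),(357,170),(362,193),(408,208),(378,285),(342,273)],[.046,.046,.038,.038,.046,.046,.038,.038]).round(4))
```

```text
plate [[0.5054 0.1112 0.012 ]
 [0.5099 0.2069 0.012 ]
 [0.7408 0.1932 0.012 ]
 [0.7356 0.0964 0.012 ]]
dow [[0.6066 0.1869 0.036 ]
 [0.6883 0.1811 0.036 ]]
handle [[0.4265 0.1624 0.071 ]
 [0.4899 0.158  0.071 ]]
block top [[0.5941 0.1251 0.05  ]
 [0.5963 0.1792 0.05  ]
 [0.7179 0.1735 0.05  ]
 [0.7143 0.1156 0.05  ]]
mid plate [[ 0.4822 -0.0452  0.012 ]
 [ 0.4888  0.052   0.012 ]]
blocks [[0.3738 0.3478 0.046 ]
 [0.3918 0.3928 0.046 ]
 [0.5013 0.3506 0.038 ]
 [0.4815 0.2993 0.038 ]
 [0.51   0.3058 0.046 ]
 [0.5304 0.3681 0.046 ]
 [0.6474 0.3395 0.038 ]
 [0.6279 0.2868 0.038 ]]
```

```bash
python3 - <<'E'
from h import *
goto([0.65,0.0,0.25],90)
E
python3 -m pendant '[[14,-25,23,0],[14,-25,23,0],[14,-25,23,0],[14,-25,23,0],[14,-25,23,0],[14,-25,23,0],[14,-25,23,0],[12,-25,22,0],[0,0,0,0]]'
python3 - <<'E'
from h import *
goto([0.65,0.0,0.25],90); shot("wrist","w2");
E
```

```text
pos [0.4683 0.2017 0.3593] t 1.73 tool delta mm [ 109.3 -200.9  182.5] jaw 89.76 q [-0.6   0.22  0.1   1.72 -0.02  1.2   1.07]
turn about tool x (deg): -0.24  alt 179.76
clock: 2.85
position: [0.6517, -0.0005, 0.2478]
tool_rot: [-2.387, 1.569, -2.394]
force: [-1.1, 0.4, 0.2]
grip_width: 0.0853
pos [ 6.517e-01 -5.000e-04  2.478e-01] t 2.85 tool delta mm [-2.2  0.5 -1.7] jaw 89.6 q [-0.21  0.56  0.18  1.51 -0.11  1.08  1.56]
turn about tool x (deg): -0.4  alt 179.6
```

View pics/w2.png

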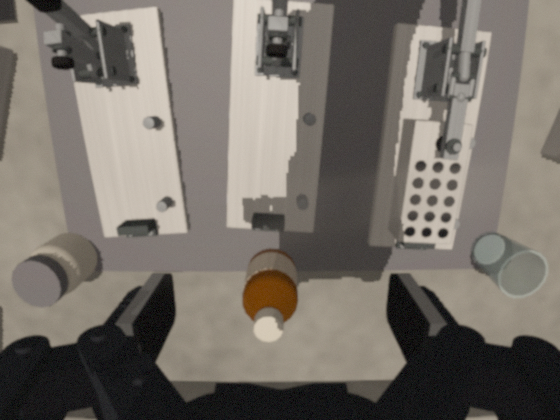

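Run:
```python
from h import *
f=load("w2"); im=f["img"][:,:,::-1]
for n,(x0,y0,x1,y1) in dict(R=(30,0,200,250),M=(215,0,345,240),L=(365,0,505,260)).items():
    s=590/(y1-y0); c=cv2.resize(im[y0:y1,x0:x1],None,fx=s,fy=s,interpolation=cv2.INTER_CUBIC); cv2.imwrite(f"pics/w2{n}.png",c); print(n,s)
c=[cv2.imread(f"pics/w2{n}.png") for n in "RML"]
print([a.shape for a in c]);
```

```text
R 2.36
M 2.4583333333333335
L 2.269230769230769
[(590, 401, 3), (590, 320, 3), (590, 318, 3)]
```

View pics/w2R.png

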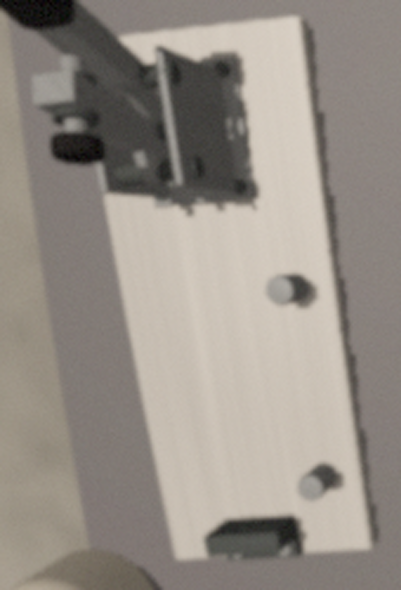

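View pics/w2M.png

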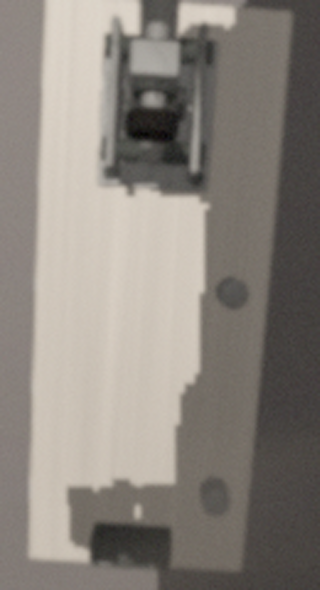

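View pics/w2L.png

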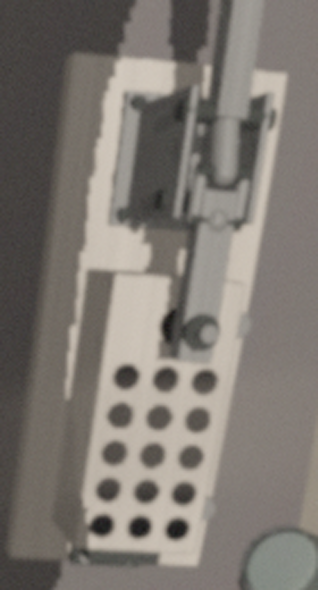

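```bash
cat > fitc.py <<'E'
from h import *
from scipy.optimize import least_squares
f=load("w2")
def cr(s,o,d): return {k:np.array(v)/s+o for k,v in d.items()}
obs={"R":cr(2.36,[30,0],dict(TR=(301,15),BR=(372,548),BL=(177,560),D1=(281,289),D2=(311,487))),
"M":cr(590/240,[215,0],dict(TR=(293,10),BR=(241,570),BL=(28,558),D1=(232,292),D2=(213,495))),
"L":cr(590/260,[365,0],dict(TL=(72,52),TR=(288,72),BL=(8,555)))}
def model(p,a,b):
    hx,hy,y=p; c,s=np.cos(y),np.sin(y)
    L=dict(TL=(a,-48,12),TR=(a,48,12),BR=(b,48,12),BL=(b,-48,12),D1=(-42,34,36),D2=(42,34,36))
    return {k:(hx+(c*X-s*Y)/1e3,hy+(s*X+c*Y)/1e3,Z/1e3) for k,(X,Y,Z) in L.items()}
def res(q,full=False):
    r=[]; 
    for i,n in enumerate("RML"):
        m=model(q[3*i:3*i+3],q[9],q[10]); ks=list(obs[n]); e=proj(f,[m[k] for k in ks])-[obs[n][k] for k in ks]
        if full: print(n,{k:v.round(1).tolist() for k,v in zip(ks,e)})
        r.append(e.ravel())
    r.append([(q[10]-q[9]-230)]); return np.concatenate(r)
q=least_squares(res,[.65,-.16,0,.65,0,0,.65,.15,-.06,-150,80],x_scale=[.1,.1,.1]*3+[10,10]).x
res(q,True)
for i,n in enumerate("RML"): print(n,q[3*i:3*i+2].round(4),np.degrees(q[3*i+2]).round(2))
print(q[9:]); np.save("car.npy",q)
E
python3 fitc.py
```

```text
R {'TR': [-0.6, 0.3], 'BR': [-0.4, 0.5], 'BL': [-0.9, 0.2], 'D1': [0.8, -0.5], 'D2': [1.0, -0.4]}
M {'TR': [-1.2, -0.3], 'BR': [-1.0, -0.0], 'BL': [-1.4, -0.5], 'D1': [1.5, -0.8], 'D2': [1.9, 1.8]}
L {'TL': [0.2, -0.6], 'TR': [-0.3, 0.3], 'BL': [0.1, 0.4]}
R [ 0.6399 -0.1584] 3.2
M [ 0.6337 -0.0096] -4.18
L [0.6564 0.1495] -3.73
[-148.95559497   80.78532672]
```

```bash
sed -e 's/def model(p,a,b):/def model(p,a,b,o=0):/' -e 's/(a,-48,12)/(a,o-48,12)/;s/(a,48,12)/(a,o+48,12)/;s/(b,48,12)/(b,o+48,12)/;s/(b,-48,12)/(b,o-48,12)/' -e 's/q\[9\],q\[10\])/q[9],q[10],q[11])/' -e 's/-150,80\],x_scale=\[.1,.1,.1\]\*3+\[10,10\]/-150,80,0],x_scale=[.1,.1,.1]*3+[10,10,10]/' fitc.py > fitc2.py; python3 fitc2.py
python3 - <<'E'
from h import *
f=load("w2"); g=lambda *p: np.array(p)/(590/260)+[365,0]
B=unproj(f,g((113,273),(82,545),(198,567)),.05); print(B.round(4), ((B[0]+B[2])/2).round(4))
f=load("top")if 0 else None
E
```

```text
R {'TR': [0.3, 0.2], 'BR': [0.5, 0.4], 'BL': [-0.0, 0.1], 'D1': [-0.6, -0.3], 'D2': [-0.2, -0.3]}
M {'TR': [-0.2, -0.3], 'BR': [-0.1, -0.0], 'BL': [-0.4, -0.5], 'D1': [0.1, -0.8], 'D2': [0.6, 1.7]}
L {'TL': [0.2, -0.5], 'TR': [-0.3, 0.3], 'BL': [0.2, 0.3]}
R [ 0.64   -0.1597] 3.24
M [ 0.6336 -0.0109] -4.15
L [0.6563 0.1471] -3.73
[-149.01651118   80.68279113    2.32961788]
[[0.5956 0.1222 0.05  ]
 [0.7135 0.1193 0.05  ]
 [0.7249 0.1739 0.05  ]] [0.6602 0.148  0.05  ]
```

Run:
```python
from h import *
goto([.4498,.1605,.12],86.27)
```

```text
pos [0.6513 0.0011 0.2485] t 2.9 tool delta mm [ 128.6  158.5 -202.1] jaw 89.72 q [-0.21  0.56  0.18  1.51 -0.11  1.08  1.56]
turn about tool x (deg): 3.45  alt -176.55
```

```bash
python3 -m pendant '[[0,40,-50,0],[0,40,-50,0],[0,40,-50,0],[0,39,-50,3.45],[60,0,0,0],[60,0,0,0],[0,0,0,0]]'
python3 - <<'E'
from h import *
goto([.4498,.1605,.045],86.27); shot("wrist","w3")
E
```

```text
clock: 3.78
position: [0.4533, 0.1572, 0.1273]
tool_rot: [-2.628, 1.565, -2.689]
force: [-0.6, -0.7, 0.6]
grip_width: 0.0853
pos [0.4533 0.1572 0.1273] t 3.77 tool delta mm [82.3  3.3 -3.3] jaw 86.51 q [-0.55  0.46  0.12  2.07 -0.09  0.63  1.14]
turn about tool x (deg): 0.24  alt -179.76
```

View pics/w3.png

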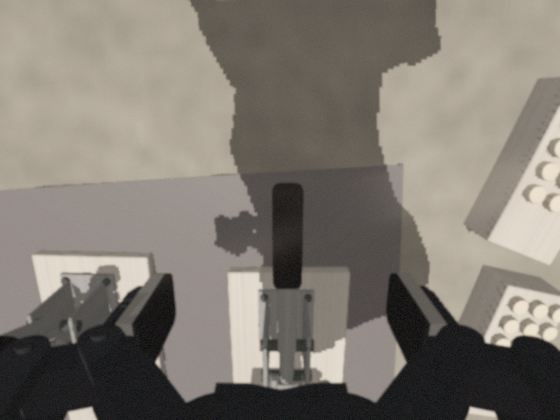

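```bash
python3 - <<'E'
from h import *
f=load("w3"); print(unproj(f,[(288,185),(288,285)],.071).round(4))
E
python3 -m pendant '[[41,2,-2,0],[41,1.5,-1.5,0],[0,0,0,0]]'
python3 -m pendant '[[0,0,0,0],[0,0,0,0],[0,0,0,0],[0,0,0,0]]' -0.8 40
python3 - <<'E'
from h import *
goto([.4498,.1605,.045],86.27)
E
```

```text
[[0.4255 0.1619 0.071 ]
 [0.4877 0.1584 0.071 ]]
clock: 4.2
position: [0.4524, 0.1613, 0.048]
tool_rot: [-2.785, 1.57, -2.846]
force: [0.9, -0.1, 1.0]
grip_width: 0.0857
clock: 4.7
position: [0.4526, 0.161, 0.0479]
tool_rot: [0.368, 1.57, 0.307]
force: [-2.0, -1.3, 11.6]
grip_width: 0.0171
pos [0.4526 0.161  0.0479] t 4.7 tool delta mm [ 2.9 -0.7 -2.8] jaw 86.53 q [-0.53  0.6   0.09  2.11 -0.12  0.43  1.16]
turn about tool x (deg): 0.26  alt -179.74
```

```bash
python3 -m pendant '[[-9.9,0,0.6,0],[-9.8,0,1.8,0],[-9.5,0,2.9,0],[-9.1,0,4.1,0],[-8.5,0,5.1,0],[-7.9,0,6.1,0]]'
python3 -m pendant '[[-7.1,0,7,0],[-6.2,0,7.8,0],[-5.2,0,8.5,0],[-4.2,0,9,0],[-3,0,9.5,0],[0,0,0,0]]'
python3 - <<'E'
from h import *
goto([.5346-.083*.9979*.2482,.155+.083*.065*.2482,.048+.083*.9687],86.27);
E
```

```text
clock: 5.45
position: [0.4728, 0.1597, 0.1024]
tool_rot: [-2.81, 1.57, -2.87]
force: [0.7, 1.0, -9.5]
grip_width: 0.0168
clock: 6.2
position: [0.5156, 0.1571, 0.128]
tool_rot: [0.193, 1.57, 0.132]
force: [-1.5, -1.1, 1.0]
grip_width: 0.0172
pos [0.5156 0.1571 0.128 ] t 6.2 tool delta mm [-0.4 -0.8 -1.5] jaw 86.52 q [-0.49  0.53  0.12  1.92 -0.09  0.69  1.19]
turn about tool x (deg): 0.25  alt -179.75
```

```bash
python3 -m pendant '[[0,0,0,0],[0,0,0,0],[0,0,0,0],[-50,0,0,0],[-50,0,0,0],[-30,0,30,0],[0,0,60,0],[0,0,30,0],[0,0,0,0]]' 1 40
python3 - <<'E'
from h import *
goto([.6563,.1471,.035],86.27);shot("wrist","w4")
E
```

```text
clock: 7.32
position: [0.6357, 0.1494, 0.2569]
tool_rot: [-1.655, 1.57, -1.716]
force: [-1.1, -0.3, -0.3]
grip_width: 0.0854
pos [0.6357 0.1494 0.2569] t 7.33 tool delta mm [221.9  -0.9  20.7] jaw 86.49 q [-0.43  0.55  0.16  1.5  -0.1   1.1   1.27]
turn about tool x (deg): 0.22  alt -179.78
```

View pics/w4.png

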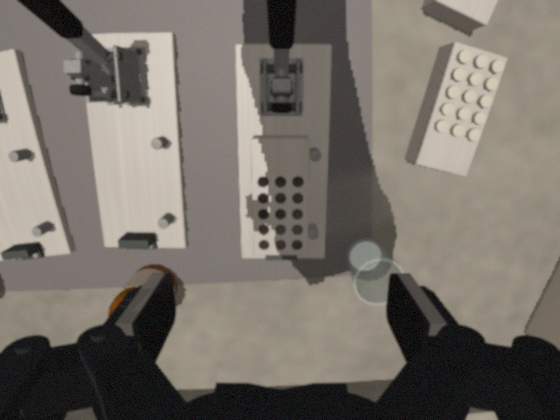

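```bash
python3 - <<'E'
from h import *
f=load("w4"); 
B=unproj(f,[(252,137),(310,138),(308,256),(250,257)],.05); print(B.round(4),B.mean(0))
print(unproj(f,[(315,154),(313,231),(158,142),(165,220)],.036).round(4))
E
python3 -m pendant '[[55,-0.2,5,0.2],[55,-0.2,5,0],[55,-0.2,5,0],[55,-0.2,5,0],[18,0,0,0],[0,0,0,0]]'
python3 -m pendant '[[0,0,0,0],[0,0,0,0],[0,0,0,0],[0,0,0,0]]' 0 60
python3 - <<'E'
from h import *
goto([.6563,.1471,.018],86.27)
E
```

```text
[[0.5942 0.1238 0.05  ]
 [0.5985 0.1786 0.05  ]
 [0.7197 0.1718 0.05  ]
 [0.7171 0.1113 0.05  ]] [0.65734432 0.14637983 0.05      ]
[[0.616  0.1839 0.036 ]
 [0.6975 0.1789 0.036 ]
 [0.594  0.0286 0.036 ]
 [0.6756 0.0234 0.036 ]]
clock: 8.12
position: [0.6538, 0.1481, 0.02]
tool_rot: [-2.822, 1.57, -2.886]
force: [-1.1, -0.9, 1.7]
grip_width: 0.0856
clock: 8.62
position: [0.6553, 0.1483, 0.0221]
tool_rot: [0.38, 1.568, 0.316]
force: [-3.8, -0.5, 13.7]
grip_width: 0.0553
pos [0.6553 0.1483 0.0221] t 8.62 tool delta mm [ 4.1 -1.1  1. ] jaw 86.35 q [-0.38  0.85  0.11  1.6  -0.13  0.7   1.3 ]
turn about tool x (deg): 0.08  alt -179.92
```

```bash
python3 -m pendant '[[-20,0,0,0],[-40,0,0,0],[-50,0,0,0],[-50,0,0,0],[-50,0,0,0],[-30,0,0,0],[0,0,0,0]]'
python3 - <<'E'
from h import *
goto([.40,-.36,.26],90)
E
```

```text
clock: 9.5
position: [0.655, 0.148, 0.2631]
tool_rot: [0.376, 1.566, 0.312]
force: [-0.2, 0.0, -6.8]
grip_width: 0.0552
pos [0.655  0.148  0.2631] t 9.5 tool delta mm [   1.2 -523.3 -222.1] jaw 86.34 q [-0.42  0.57  0.17  1.44 -0.1   1.13  1.28]
turn about tool x (deg): -3.66  alt 176.34
```

```bash
python3 -m pendant '[[0,-40,0,0],[0,-54,-24,0],[0,-54,-24,0],[0,-54,-24,0],[0,-54,-24,0],[0,-54,-24,0],[0,-54,-24,0],[0,-54,-24,0],[0,-54,-24,0],[0,-46,-20,0],[0,0,0,-3.6],[0,0,0,0]]'
python3 - <<'E'
from h import *
goto([.40,-.36,.26],90); shot("wrist","w5")
E
```

```text
clock: 11.0
position: [0.409, -0.3552, 0.2589]
tool_rot: [2.414, 1.569, 2.412]
force: [0.7, 0.1, -5.4]
grip_width: 0.0549
pos [ 0.409  -0.3552  0.2589] t 11.0 tool delta mm [-1.1 -4.8 -9. ] jaw 89.89 q [ 0.39  0.37  0.29  1.8  -0.12  0.99  2.29]
turn about tool x (deg): -0.11  alt 179.89
```

View pics/w5.png

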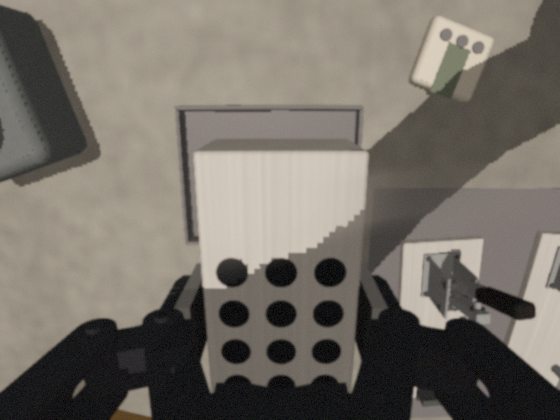

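Run:
```python
from h import *
f=load("w5"); T=unproj(f,[(177,106),(362,106),(187,243)],.024); print(T.round(4))
print(((T[1]+T[2])/2).round(4))
print("block on hand end", unproj(f,[(195,151),(367,151)],.25).round(4))
p,R,o=tool(); 
for z in (.27,.28,.29,.30): 
    q=unproj(f,[(195,151),(367,151)],z); print(z,q.round(4),np.linalg.norm(q[0]-q[1]))
```

```text
[[ 0.3399 -0.4599  0.024 ]
 [ 0.3406 -0.2739  0.024 ]
 [ 0.4876 -0.4605  0.024 ]]
[ 0.4141 -0.3672  0.024 ]
block on hand end [[ 0.3557 -0.3918  0.25  ]
 [ 0.3559 -0.3199  0.25  ]]
0.27 [[ 0.353  -0.3871  0.27  ]
 [ 0.3532 -0.3247  0.27  ]] 0.06246967673757045
0.28 [[ 0.3517 -0.3848  0.28  ]
 [ 0.3519 -0.327   0.28  ]] 0.05776195633217957
0.29 [[ 0.3504 -0.3825  0.29  ]
 [ 0.3505 -0.3294  0.29  ]] 0.053054235926788804
0.3 [[ 0.3491 -0.3802  0.3   ]
 [ 0.3492 -0.3318  0.3   ]] 0.048346515521397924
```

```bash
python3 -m pendant '[[0,-12,3,0],[50,0,0,0],[50,0,0,0],[50,0,0,0],[50,0,0,0],[24,0,0,0],[0,0,0,0]]'
python3 - <<'E'
from h import *
goto([.412,-.367,.0145],90)
E
```

```text
clock: 11.92
position: [0.4122, -0.3671, 0.0341]
tool_rot: [2.588, 1.568, 2.587]
force: [-0.3, -0.2, -5.2]
grip_width: 0.055
pos [ 0.4122 -0.3671  0.0341] t 11.93 tool delta mm [19.6  0.  -0.1] jaw 89.94 q [ 0.49  0.71  0.18  1.93 -0.24  0.53  2.4 ]
turn about tool x (deg): -0.06  alt 179.94
```

```bash
python3 -m pendant '[[8,0,0,0],[5,0,0,0],[3,0,0,0],[2,0,0,0],[0,0,0,0]]'
python3 -m pendant '[[1,0,0,0],[1,0,0,0],[0,0,0,0]]'
```

```text
clock: 12.55
position: [0.4128, -0.3675, 0.0178]
tool_rot: [-0.458, 1.571, -0.459]
force: [-0.3, -0.4, -5.9]
grip_width: 0.0546
clock: 12.92
position: [0.4127, -0.3674, 0.0157]
tool_rot: [2.882, 1.571, 2.881]
force: [-0.1, 0.0, -5.7]
grip_width: 0.0549
```

```bash
python3 -m pendant '[[1,0,0,0],[1,0,0,0],[1,0,0,0],[0,0,0,0]]'
```

```text
clock: 13.42
position: [0.4127, -0.3675, 0.0141]
tool_rot: [0.27, 1.57, 0.268]
force: [-7.6, 6.7, 29.4]
grip_width: 0.0546
```

```bash
python3 -m pendant '[[-1,0,0,0],[0,0,0,0],[0,0,0,0],[-10,0,0,0],[-50,0,0,0],[-60,0,0,0],[-60,0,0,0],[-30,10,30,0],[0,0,40,0],[0,0,0,0]]' 1
python3 - <<'E'
from h import *
goto([.563,-.323,.02],90); shot("wrist","w6")
E
```

```text
clock: 14.68
position: [0.4852, -0.3565, 0.2243]
tool_rot: [-0.13, 1.569, -0.128]
force: [-0.6, 0.4, 0.4]
grip_width: 0.0855
pos [ 0.4852 -0.3565  0.2243] t 14.68 tool delta mm [204.4  33.4  77.6] jaw 90.11 q [ 0.35  0.51  0.27  1.68 -0.16  0.97  2.25]
turn about tool x (deg): 0.11  alt -179.89
```

View pics/w6.png

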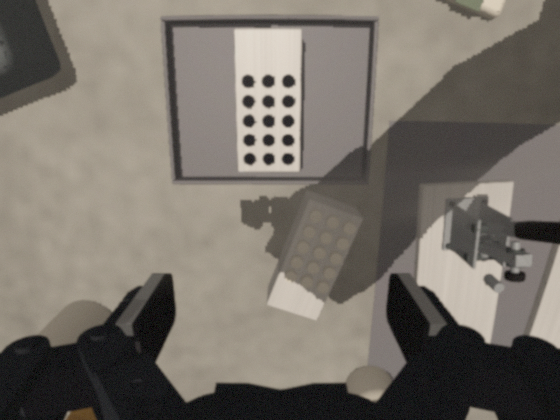

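Run:
```python
from h import *
f=load("w6"); im=f["img"][:,:,::-1]
c=cv2.resize(im[180:330,250:380],None,fx=4,fy=4,interpolation=cv2.INTER_CUBIC); c=cv2.convertScaleAbs(c,alpha=1.5,beta=10); cv2.imwrite("pics/w6a.png",c)
```

```text
(no output)
```

View pics/w6a.png

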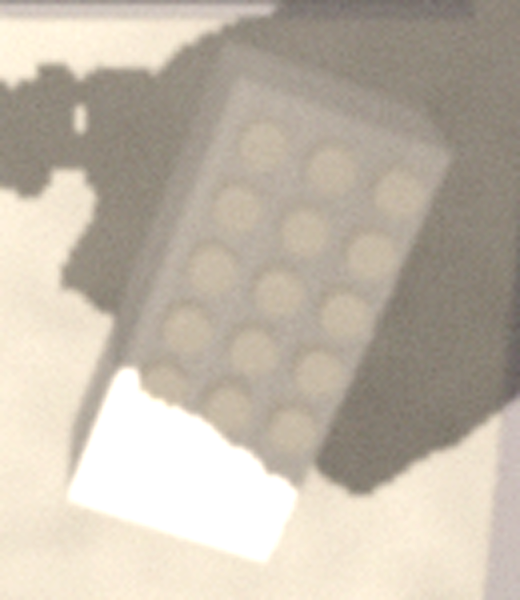

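```bash
cat >> h.py <<'E'
from scipy.optimize import least_squares
def fitblock(f,uv,z,loc):
    """loc: list of local (x,y) mm of the block for each uv"""
    loc=np.array(loc)/1e3; P0=unproj(f,uv,z)
    ang=lambda: 0
    d=P0[0,:2]-P0[-1,:2]; dl=loc[0]-loc[-1]; a0=np.arctan2(d[1],d[0])-np.arctan2(dl[1],dl[0])
    def m(q):
        c,s=np.cos(q[2]),np.sin(q[2]); return np.c_[q[0]+c*loc[:,0]-s*loc[:,1],q[1]+s*loc[:,0]+c*loc[:,1],np.full(len(loc),z)]
    r=least_squares(lambda q:(proj(f,m(q))-uv).ravel(),[*P0[:,:2].mean(0)-0,a0],x_scale=[.1,.1,.1])
    print("block",r.x[:2].round(4),np.degrees(r.x[2]).round(2)%360,"res",(r.fun.reshape(-1,2)).round(1).tolist()); return r.x
E
python3 - <<'E'
from h import *
f=load("w6"); uv=np.array([(237,75),(452,153),(66,496),(267,563)])/4+[250,180]
# axis away from bare end (points toward robot); image right=+y world
q=fitblock(f,uv,.038,[(60,28),(60,-28),(-60,28),(-60,-28)])
q=fitblock(f,uv,.038,[(60,-28),(60,28),(-60,-28),(-60,28)])
goto([q[0],q[1],.02],np.degrees(q[2])-90)
E
```

```text
block [ 0.5664 -0.3252] 159.95 res [[-0.3, -0.1], [0.6, -0.1], [-0.3, 0.5], [-0.0, -0.2]]
block [ 0.568  -0.3246] 157.64 res [[56.6, 23.0], [-50.6, -18.1], [48.1, 18.0], [-51.8, -16.5]]
pos [ 0.4833 -0.357   0.2239] t 14.72 tool delta mm [203.9  32.4  84.7] jaw 90.03 q [ 0.35  0.51  0.28  1.69 -0.16  0.97  2.25]
turn about tool x (deg): 22.38  alt -157.62
```

```bash
python3 -m pendant '[[0,16,42,0],[0,16,42,0],[40,0,0,10],[40,0,0,10],[40,0,0,0],[0,0,0,0]]'
python3 - <<'E'
from h import *
goto([.5664,-.3252,.012],69.95)
E
```

```text
clock: 15.48
position: [0.5647, -0.3252, 0.1017]
tool_rot: [3.126, 1.566, 2.775]
force: [0.2, 0.3, 1.7]
grip_width: 0.0853
pos [ 0.5647 -0.3252  0.1017] t 15.47 tool delta mm [89.7  0.6  2.1] jaw 69.92 q [ 0.24  0.74  0.31  1.63 -0.28  0.82  1.88]
turn about tool x (deg): -0.03  alt 179.97
```

```bash
python3 -m pendant '[[40,0.6,2,0],[36,0,0,0],[12,0,0,0],[0,0,0,0]]'
python3 -m pendant '[[0,0,0,0],[0,0,0,0],[0,0,0,0],[0,0,0,0]]' 0 60
python3 -m pendant '[[-20,0,0,0],[-40,0,0,0],[-50,0,0,0],[-50,0,0,0],[-50,0,0,0],[0,0,0,0]]'
python3 - <<'E'
from h import *
goto([.640,-.1597,.222],86.27-180+6.97)
E
```

```text
clock: 15.98
position: [0.569, -0.3263, 0.0169]
tool_rot: [-0.369, 1.57, -0.719]
force: [-0.6, -0.9, 0.9]
grip_width: 0.0854
clock: 16.48
position: [0.5696, -0.3261, 0.0175]
tool_rot: [-0.006, 1.569, -0.356]
force: [-3.3, 2.7, 13.6]
grip_width: 0.0544
clock: 17.23
position: [0.57, -0.3267, 0.2309]
tool_rot: [-0.069, 1.564, -0.419]
force: [0.7, -0.1, -5.6]
grip_width: 0.0545
pos [ 0.57   -0.3267  0.2309] t 17.23 tool delta mm [  8.9 180.9   8.4] jaw 69.93 q [ 0.2   0.6   0.36  1.53 -0.23  1.05  1.84]
turn about tool x (deg): -23.31  alt 156.69
```

```bash
python3 -m pendant '[[0,0,0,10.4],[0,0,0,10.4],[0,0,0,10.4],[0,0,0,10.4],[0,0,0,10.4],[0,0,0,10.4],[0,0,0,10.4],[0,0,0,10.4],[0,0,0,10.4],[0,0,0,10.4],[0,0,0,10.4],[0,0,0,10.4]]'
python3 -m pendant '[[0,0,0,10.4],[0,0,0,10.4],[0,0,0,10.4],[0,0,0,0]]'
python3 - <<'E'
from h import *
goto([.630,-.1653,.222],-86.76)
E
```

```text
clock: 18.73
position: [0.5684, -0.3253, 0.2253]
tool_rot: [-1.443, 1.57, 2.306]
force: [-0.1, 0.1, -5.4]
grip_width: 0.0544
clock: 19.23
position: [0.5685, -0.3253, 0.2251]
tool_rot: [-0.301, 1.569, 2.911]
force: [-0.4, 1.1, -5.7]
grip_width: 0.0545
pos [ 0.5685 -0.3253  0.2251] t 19.23 tool delta mm [   3.  -155.3  -72.5] jaw -86.0 q [-0.15  0.83  1.06  1.55 -0.76  1.21 -0.46]
turn about tool x (deg): 0.76  alt -179.24
```

```bash
python3 -m pendant '[[0,-39,-18,0.76],[0,-39,-18,0],[0,-39,-18,0],[0,-39,-18,0],[0,0,0,0],[0,0,0,0]]'
python3 - <<'E'
from h import *
goto([.630,-.1653,.0315],-86.76); shot("wrist","w7"); shot("side","s7");
E
```

```text
clock: 19.98
position: [0.6312, -0.166, 0.2257]
tool_rot: [-0.022, 1.57, -3.105]
force: [-0.5, -0.0, -4.9]
grip_width: 0.0546
pos [ 0.6312 -0.166   0.2257] t 19.98 tool delta mm [194.2  -0.8   1. ] jaw -86.64 q [-0.43  0.85  1.09  1.56 -0.78  1.22 -0.71]
turn about tool x (deg): 0.12  alt -179.88
```

View pics/w7.png

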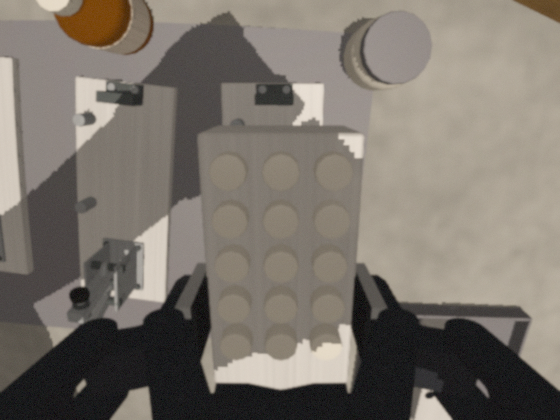

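View pics/s7.png

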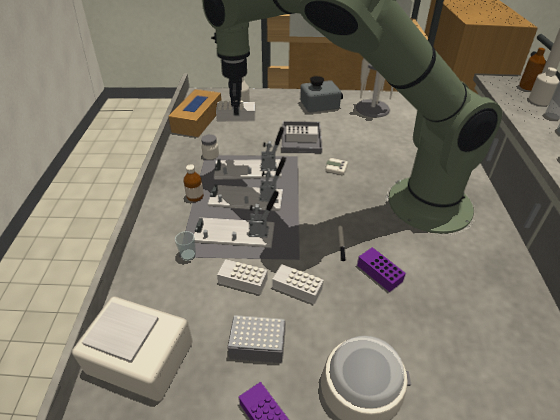

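```bash
python3 -m pendant '[[40,-0.8,1,0],[40,0,0,0],[40,0,0,0],[20,0,0,0],[0,0,0,0],[0,0,0,0]]'
python3 - <<'E'
from h import *
goto([.630,-.1653,.0315],-86.76)
E
```

```text
clock: 20.82
position: [0.6311, -0.1657, 0.0873]
tool_rot: [2.72, 1.569, -0.366]
force: [0.6, 1.3, -5.2]
grip_width: 0.0547
pos [ 0.6311 -0.1657  0.0873] t 20.82 tool delta mm [55.8 -0.5  1.2] jaw -86.82 q [-0.37  0.98  0.95  1.66 -0.93  1.01 -0.61]
turn about tool x (deg): -0.06  alt 179.94
```

```bash
python3 -m pendant '[[25,0,1,0],[20,0,0,0],[8,0,0,0],[0,0,0,0]]'
python3 - <<'E'
from h import *
goto([.630,-.1653,.0295],-86.76)
E
python3 -m pendant '[[1.5,0,0,0],[1,0,0,0],[1,0,0,0],[0,0,0,0]]'
```

```text
clock: 21.32
position: [0.6292, -0.1652, 0.032]
tool_rot: [0.086, 1.57, -3.0]
force: [-0.5, 0.3, -5.0]
grip_width: 0.0547
pos [ 0.6292 -0.1652  0.032 ] t 21.32 tool delta mm [ 2.5  0.2 -0.8] jaw -86.82 q [-0.35  1.05  0.89  1.68 -0.99  0.93 -0.57]
turn about tool x (deg): -0.06  alt 179.94
clock: 21.82
position: [0.6297, -0.1651, 0.0296]
tool_rot: [-3.073, 1.57, 0.125]
force: [-0.7, 1.9, 1.4]
grip_width: 0.055
```

```bash
python3 -m pendant '[[0,-2,0,0],[0,-2,0,0],[0,0,0,0]]'
python3 -m pendant '[[0,-1,0,0],[0,0,0,0]]'
python3 -m pendant '[[0,-1,0,0],[0,0,0,0]]'
python3 -m pendant '[[0,-1,0,0],[0,0,0,0]]'
```

```text
clock: 22.2
position: [0.6295, -0.1614, 0.0296]
tool_rot: [2.23, 1.57, -0.856]
force: [0.1, -3.7, 4.6]
grip_width: 0.0546
clock: 22.45
position: [0.6294, -0.1606, 0.0296]
tool_rot: [2.194, 1.57, -0.893]
force: [0.1, -5.0, 5.8]
grip_width: 0.0541
clock: 22.7
position: [0.6294, -0.1598, 0.0296]
tool_rot: [2.083, 1.569, -1.003]
force: [-0.3, -6.8, 4.7]
grip_width: 0.0547
clock: 22.95
position: [0.6294, -0.1597, 0.0297]
tool_rot: [1.91, 1.568, -1.177]
force: [1.7, -11.5, 2.1]
grip_width: 0.0547
```

```bash
python3 -m pendant '[[0,0,-2,0],[0,0,-2,0],[0,0,-1,0],[0,0,0,0]]'
python3 -m pendant '[[0,0,-1,0],[0,0,0,0]]'
python3 -m pendant '[[0,0,-1,0],[0,0,0,0]]'
python3 -m pendant '[[0,0,-1,0],[0,0,0,0]]'
```

```text
clock: 23.45
position: [0.6323, -0.1596, 0.0295]
tool_rot: [0.5, 1.568, -2.588]
force: [-13.8, -9.6, 12.5]
grip_width: 0.0547
clock: 23.7
position: [0.6332, -0.1595, 0.0296]
tool_rot: [0.488, 1.568, -2.599]
force: [-13.1, -8.5, 12.2]
grip_width: 0.0546
clock: 23.95
position: [0.6342, -0.1595, 0.0295]
tool_rot: [0.483, 1.568, -2.604]
force: [-13.2, -8.4, 12.8]
grip_width: 0.0547
clock: 24.2
position: [0.6352, -0.1595, 0.0296]
tool_rot: [0.493, 1.568, -2.594]
force: [-13.3, -9.9, 12.2]
grip_width: 0.0545
```

```bash
python3 -m pendant '[[0,0,-1,0],[0,0,0,0]]'
python3 -m pendant '[[0,0,-1,0],[0,0,0,0]]'
python3 -m pendant '[[0,0,-1,0],[0,0,0,0]]'
```

```text
clock: 24.45
position: [0.6362, -0.1594, 0.0295]
tool_rot: [0.483, 1.568, -2.605]
force: [-12.5, -8.5, 12.5]
grip_width: 0.0547
clock: 24.7
position: [0.6367, -0.1594, 0.0295]
tool_rot: [0.295, 1.567, -2.793]
force: [-17.3, -7.7, 15.6]
grip_width: 0.0544
clock: 24.95
position: [0.6367, -0.1594, 0.0295]
tool_rot: [0.123, 1.565, -2.965]
force: [-24.4, -6.2, 20.8]
grip_width: 0.0546
```

```bash
python3 -m pendant '[[0,0,0,0],[0,0,0,0],[0,0,0,0],[-10,0,0,0],[-50,0,0,0],[-60,0,0,0],[-60,0,0,0],[-30,0,30,0],[0,0,0,0]]' 1
python3 - <<'E'
from h import *
goto([.496,-.168,.125],-86.76); shot("wrist","w8")
E
```

```text
clock: 26.08
position: [0.6095, -0.16, 0.2424]
tool_rot: [3.126, 1.567, 0.039]
force: [0.7, -0.1, -0.6]
grip_width: 0.0853
pos [ 0.6095 -0.16    0.2424] t 26.07 tool delta mm [117.    1.9 114.1] jaw -86.91 q [-0.46  0.8   1.12  1.61 -0.76  1.22 -0.71]
turn about tool x (deg): -0.15  alt 179.85
```

View pics/w8.png

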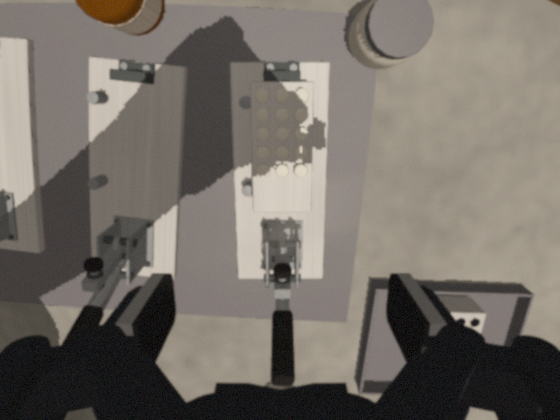

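Run:
```python
from h import *
f=load("w8")
for th in (0.9,1.0,1.1,1.2,1.3): 
    q=[[.5182-r*np.cos(th),-.1666-r*np.cos(th)*.0565,.064+r*np.sin(th)] for r in (.044,.110)]
    print(th,proj(f,q).round(0).tolist())
```

```text
0.9 [[282.0, 322.0], [282.0, 401.0]]
1.0 [[282.0, 320.0], [282.0, 398.0]]
1.1 [[282.0, 318.0], [282.0, 394.0]]
1.2 [[282.0, 315.0], [282.0, 388.0]]
1.3 [[282.0, 312.0], [282.0, 380.0]]
```

```bash
python3 -m pendant '[[0,0.6,38,0],[0,0.6,38,0],[0,0.6,38,0],[40,0,0,0],[40,0,0,0],[36,0,0,0],[0,0,0,0]]'
python3 - <<'E'
from h import *
goto([.496,-.168,.125],-86.76)
E
python3 -m pendant '[[0,0,0,0],[0,0,0,0],[0,0,0,0],[0,0,0,0]]' -0.8 40
python3 - <<'E'
from h import *
p,R,o=tool(); d=p+[0,0,.019]-np.array([.5182,-.1666,.064]); print(d, np.hypot(d[0],d[2]),np.arctan2(d[2],-d[0]),o["grip_width"],o["force"])
E
```

```text
clock: 27.0
position: [0.4955, -0.167, 0.1215]
tool_rot: [-0.17, 1.567, 3.027]
force: [0.5, -0.1, 1.3]
grip_width: 0.0856
pos [ 0.4955 -0.167   0.1215] t 27.0 tool delta mm [-3.5  1.  -0.4] jaw -86.83 q [-0.45  0.79  1.01  1.99 -0.88  0.88 -0.47]
turn about tool x (deg): -0.07  alt 179.93
clock: 27.5
position: [0.4967, -0.1675, 0.1237]
tool_rot: [2.65, 1.57, -0.436]
force: [-1.1, 1.1, 7.5]
grip_width: 0.0175
[-0.02152362 -0.00088792  0.07873905] 0.08162783945106679 1.3039612432839562 0.017503372024180626 [-1.08541888  1.05574563  7.53078952]
```

```bash
python3 -m pendant '[[3,0,9.3,0],[4.1,0,8.9,0],[5.1,0,8.3,0],[6.1,0,7.7,0],[7,0,6.9,0],[7.7,0,6,0],[8.4,0,5,0],[8.9,0,4,0]]'
python3 -m pendant '[[9.3,0,2.8,0],[9.6,0,1.8,0],[9.8,0,0.6,0],[0,0,0,0],[0,0,0,0]]'
python3 - <<'E'
from h import *
p,R,o=tool(); d=p+[0,0,.019]-np.array([.5182,-.1666,.064]); print(p,d, np.hypot(d[0],d[2]),np.arctan2(d[2],-d[0]),o["grip_width"],o["force"])
E
```

```text
clock: 28.5
position: [0.4403, -0.1706, 0.0728]
tool_rot: [2.719, 1.57, -0.367]
force: [2.2, -0.7, 5.3]
grip_width: 0.0174
clock: 29.12
position: [0.4348, -0.1709, 0.0443]
tool_rot: [0.311, 1.57, -2.775]
force: [-2.1, -2.9, -1.3]
grip_width: 0.0177
[ 0.43479678 -0.17086912  0.04432519] [-0.08340322 -0.00426912 -0.00067481] 0.08340595052644206 -0.00809072906558349 0.01765833188860214 [-2.07527248 -2.86444463 -1.27398985]
```

```bash
python3 -m pendant '[[1.5,0,0,0],[1,0,0,0],[0,0,0,0]]'
python3 -m pendant '[[-1,0,0,0],[0,0,0,0],[0,0,0,0],[-20,0,0,0],[-60,0,0,0],[-60,0,0,0],[-60,0,0,0],[-20,0,0,0],[0,0,0,0]]' 1
python3 - <<'E'
from h import *
goto([.496,-.168,.125],90);shot("wrist","w9"); shot("side","s9",3,(160,100,345,270));
E
```

```text
clock: 29.5
position: [0.4348, -0.1709, 0.0418]
tool_rot: [0.528, 1.57, -2.558]
force: [-4.1, -3.3, 2.4]
grip_width: 0.0176
clock: 30.62
position: [0.4358, -0.1705, 0.2636]
tool_rot: [-3.057, 1.569, 0.141]
force: [-0.3, -1.1, 0.7]
grip_width: 0.0855
pos [ 0.4358 -0.1705  0.2636] t 30.62 tool delta mm [138.7   0.9 -60. ] jaw -86.76 q [-0.66  0.55  1.31  2.   -0.61  1.08 -0.58]
turn about tool x (deg): 3.24  alt -176.76
```

View pics/w9.png

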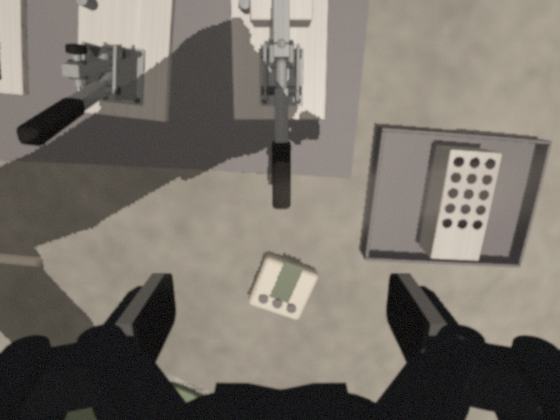

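View pics/s9.png

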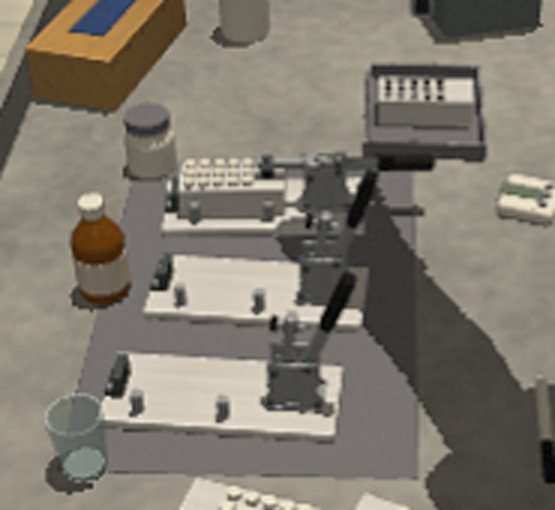

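```bash
python3 -m pendant '[[0,0,-30,0],[0,0,-30,-10.4],[0,0,0,-10.4],[0,0,0,-10.4],[0,0,0,-10.4],[0,0,0,-10.4],[0,0,0,-10.4],[0,0,0,-10.4],[0,0,0,-10.4],[0,0,0,-10.4],[0,0,0,-10.4],[0,0,0,-10.4]]'
python3 -m pendant '[[0,0,0,-10.4],[0,0,0,-10.4],[0,0,0,-10.4],[0,0,0,-10.4],[0,0,0,-10.4],[0,0,0,-10.4],[0,0,0,0]]'
python3 - <<'E'
from h import *
goto([.44,.28,.26],90)
E
```

```text
clock: 32.22
position: [0.4946, -0.1672, 0.2615]
tool_rot: [-2.406, 1.569, 2.794]
force: [-0.2, 0.2, 0.1]
grip_width: 0.0857
clock: 33.1
position: [0.4946, -0.1674, 0.2618]
tool_rot: [2.591, 1.569, 2.589]
force: [0.5, 1.3, -0.9]
grip_width: 0.0853
pos [ 0.4946 -0.1674  0.2618] t 33.1 tool delta mm [  2.2 447.3 -55.3] jaw 89.91 q [-0.1   0.35  0.41  1.85 -0.16  0.98  1.95]
turn about tool x (deg): -0.09  alt 179.91
```

```bash
python3 -m pendant '[[0,50,-6,0],[0,56,-7,0],[0,56,-7,0],[0,56,-7,0],[0,56,-7,0],[0,56,-7,0],[0,56,-7,0],[0,56,-7,0],[0,0,0,0],[0,0,0,0]]'
python3 - <<'E'
from h import *
goto([.434,.348,.02],90);shot("wrist","w10")
E
```

```text
clock: 34.35
position: [0.44, 0.2741, 0.262]
tool_rot: [-2.336, 1.569, -2.339]
force: [-0.7, -1.5, 0.3]
grip_width: 0.0855
pos [0.44   0.2741 0.262 ] t 34.35 tool delta mm [242.   74.1  -6.1] jaw 89.8 q [-0.84  0.32  0.22  1.85 -0.08  0.98  0.98]
turn about tool x (deg): -0.2  alt 179.8
```

View pics/w10.png

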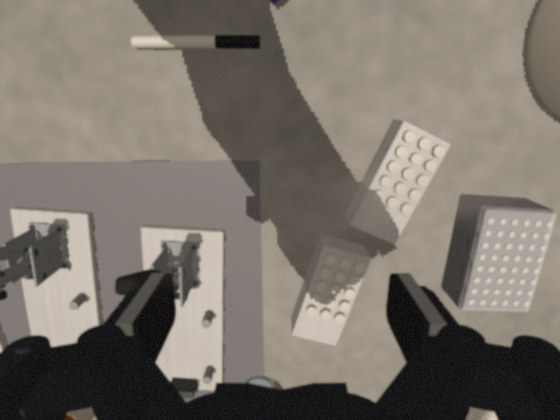

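Run:
```python
from h import *
f=load("w10"); im=f["img"][:,:,::-1]
c=cv2.resize(im[110:350,285:455],None,fx=2.5,fy=2.5,interpolation=cv2.INTER_CUBIC); c=cv2.convertScaleAbs(c,alpha=1.3,beta=0); cv2.imwrite("pics/w10a.png",c)
```

```text
(no output)
```

View pics/w10a.png

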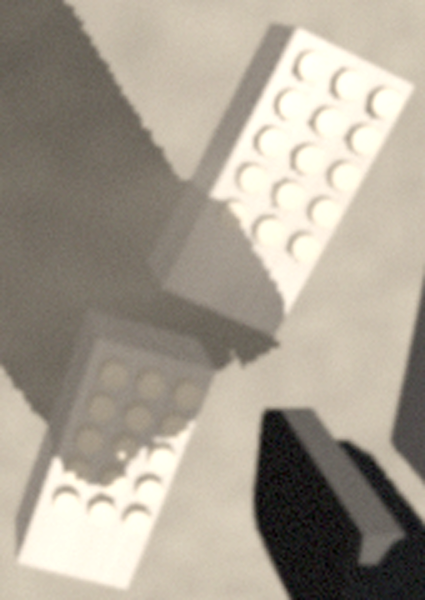

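Run:
```python
from h import *
f=load("w10"); L=[(60,28),(60,-28),(-60,28),(-60,-28)]
n=fitblock(f,np.array([(299,27),(414,88),(163,288),(278,345)])/2.5+[285,110],.038,L)
m=fitblock(f,np.array([(96,336),(214,374),(20,562),(127,590)])/2.5+[285,110],.038,L)
goto([m[0],m[1],.017],np.degrees(m[2])-90)
goto([n[0],n[1],.017],np.degrees(n[2])-90)
```

```text
block [0.4526 0.3968] 155.98 res [[-0.3, 0.8], [1.2, -0.2], [-0.2, 1.3], [-0.7, -2.0]]
block [0.5827 0.3288] 163.61 res [[-0.0, 0.7], [1.0, -1.4], [-1.5, 0.7], [0.4, 0.2]]
pos [0.4403 0.2736 0.2623] t 34.4 tool delta mm [245.2  56.  142.3] jaw 89.78 q [-0.84  0.32  0.22  1.85 -0.08  0.98  0.98]
turn about tool x (deg): 16.18  alt -163.82
pos [0.4403 0.2736 0.2623] t 34.4 tool delta mm [245.2 123.4  11.9] jaw 89.78 q [-0.84  0.32  0.22  1.85 -0.08  0.98  0.98]
turn about tool x (deg): 23.8  alt -156.2
```

```bash
python3 -m pendant '[[0,19,47.5,0],[0,19,47.5,0],[0,19,47.5,0],[40,0,0,8.1],[40,0,0,8.1],[40,0,0,0],[0,0,0,0]]'
python3 - <<'E'
from h import *
goto([.5827,.3288,.017],73.61); shot("wrist","w11")
E
```

```text
clock: 35.28
position: [0.5818, 0.3296, 0.1403]
tool_rot: [-2.187, 1.566, -2.473]
force: [-0.6, 0.2, 1.6]
grip_width: 0.0853
pos [0.5818 0.3296 0.1403] t 35.27 tool delta mm [123.3  -0.    1.4] jaw 73.64 q [-0.77  0.71  0.26  1.56 -0.22  0.91  0.85]
turn about tool x (deg): 0.03  alt -179.97
```

View pics/w11.png

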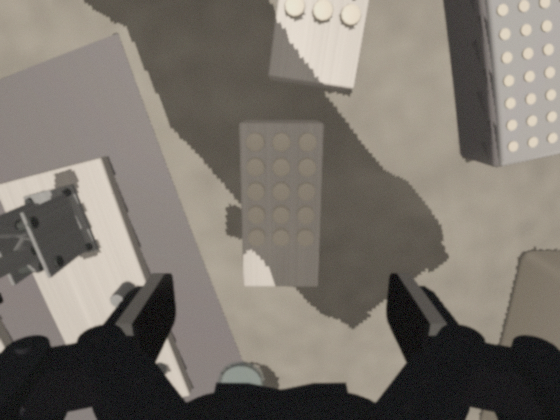

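Run:
```python
from h import *
f=load("w11"); L=[(60,28),(60,-28),(-60,28),(-60,-28)]
m=fitblock(f,np.array([(239,124),(324,124),(243,286),(319,287)]),.038,L)
goto([m[0],m[1],.017],np.degrees(m[2])-90)
```

```text
block [0.5827 0.3284] 163.44 res [[0.1, -0.6], [0.0, -0.3], [0.8, 0.9], [-0.8, 0.2]]
pos [0.5829 0.3303 0.1426] t 35.33 tool delta mm [125.6  -1.7   0.5] jaw 73.66 q [-0.77  0.71  0.26  1.56 -0.21  0.91  0.85]
turn about tool x (deg): 0.22  alt -179.78
```

```bash
python3 -m pendant '[[50,-1,0.5,0.2],[50,-0.5,0,0],[24,0,0,0],[0,0,0,0]]'
python3 -m pendant '[[0,0,0,0],[0,0,0,0],[0,0,0,0],[0,0,0,0]]' 0 60
python3 - <<'E'
from h import *
p,R,o=tool(); c=np.array([.5827,.3284]); a=np.radians(163.44); print((c-p[:2])@[np.cos(a),np.sin(a)],(c-p[:2])@[-np.sin(a),np.cos(a)])
E
python3 -m pendant '[[-20,0,0,0],[-40,0,0,0],[-50,0,0,0],[-50,0,0,0],[-50,0,0,0],[0,0,0,0]]'
```

```text
clock: 35.83
position: [0.5832, 0.3296, 0.0192]
tool_rot: [-1.962, 1.57, -2.25]
force: [0.2, -0.7, 0.8]
grip_width: 0.0856
clock: 36.33
position: [0.5839, 0.3303, 0.0212]
tool_rot: [0.816, 1.568, 0.529]
force: [-3.7, -3.2, 15.1]
grip_width: 0.0545
0.000599473981043005 0.002143618670773832
clock: 37.08
position: [0.5843, 0.3307, 0.2343]
tool_rot: [0.899, 1.563, 0.612]
force: [-0.9, 0.8, -7.0]
grip_width: 0.0546
```

```bash
python3 -m pendant '[[0,0,0,10.4],[0,0,0,10.4],[0,0,0,10.4],[0,0,0,10.4],[0,0,0,10.4],[0,0,0,10.4],[0,0,0,10.4],[0,0,0,10.4],[0,0,0,10.4],[0,0,0,10.4],[0,0,0,10.4],[0,0,0,10.4]]'
python3 -m pendant '[[0,0,0,10.4],[0,0,0,10.4],[0,0,0,10.4],[0,0,0,10.4],[0,0,0,0]]'
python3 - <<'E'
from h import *
goto([.6484,.1426,.23],-93.73)
E
```

```text
clock: 38.58
position: [0.5821, 0.33, 0.2284]
tool_rot: [-0.653, 1.57, -3.123]
force: [0.5, -0.1, -5.4]
grip_width: 0.0543
clock: 39.2
position: [0.5822, 0.3301, 0.2282]
tool_rot: [0.725, 1.57, -2.465]
force: [1.1, -0.3, -5.9]
grip_width: 0.0544
pos [0.5822 0.3301 0.2282] t 39.2 tool delta mm [ -1.8 184.1 -75.1] jaw -92.76 q [-1.16  0.84  1.03  1.51 -0.74  1.22 -1.64]
turn about tool x (deg): 0.97  alt -179.03
```

```bash
python3 -m pendant '[[0,46,-19,0.95],[0,46,-18,0],[0,46,-18,0],[0,46,-18,0],[0,0,0,0],[0,0,0,0]]'
python3 - <<'E'
from h import *
goto([.6484,.1426,.035],-93.73); shot("wrist","w12")
E
```

```text
clock: 39.95
position: [0.6441, 0.1422, 0.2286]
tool_rot: [-0.971, 1.57, 2.108]
force: [-0.5, 0.7, -5.1]
grip_width: 0.0544
pos [0.6441 0.1422 0.2286] t 39.95 tool delta mm [193.6  -0.5  -4.3] jaw -93.59 q [-0.86  0.81  1.01  1.54 -0.71  1.2  -1.36]
turn about tool x (deg): 0.14  alt -179.86
```

View pics/w12.png

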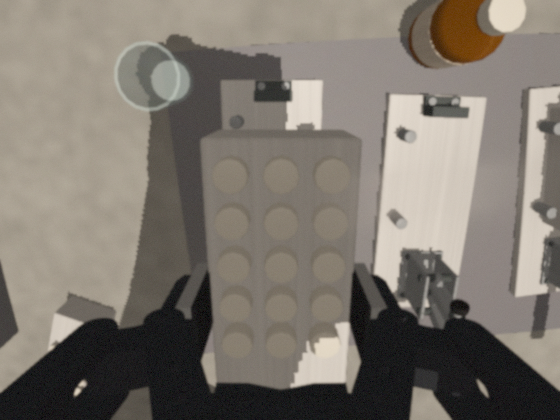

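Aligned over the left carrier. Descending.

```bash
python3 -m pendant '[[40,-0.5,-4.3,0],[40,0,0,0],[40,0,0,0],[25,0,0,0],[0,0,0,0],[0,0,0,0]]'
python3 - <<'E'
from h import *
goto([.6484,.1426,.035],-93.73)
E
```

```text
clock: 40.75
position: [0.6494, 0.1423, 0.0852]
tool_rot: [-2.982, 1.569, 0.094]
force: [-0.2, -0.8, -5.6]
grip_width: 0.0544
pos [0.6494 0.1423 0.0852] t 40.75 tool delta mm [50.2 -0.2  1.1] jaw -93.73 q [-0.8   0.96  0.87  1.62 -0.86  0.98 -1.27]
turn about tool x (deg): 0.0  alt -180.0
```

```bash
python3 -m pendant '[[25,0,1,0],[18,0,0,0],[7,0,0,0],[0,0,0,0]]'
python3 -m pendant '[[1,0,0,0],[1,0,0,0],[0,0,0,0]]'
python3 -m pendant '[[1,0,0,0],[0,0,0,0]]'
```

```text
clock: 41.25
position: [0.648, 0.1421, 0.0341]
tool_rot: [-3.082, 1.57, -0.006]
force: [1.0, -1.0, -5.6]
grip_width: 0.0541
clock: 41.62
position: [0.6482, 0.1422, 0.0333]
tool_rot: [-2.632, 1.57, 0.444]
force: [-6.7, 1.1, 14.1]
grip_width: 0.0545
clock: 41.88
position: [0.6482, 0.1422, 0.0332]
tool_rot: [-2.337, 1.569, 0.739]
force: [-14.1, 1.8, 30.4]
grip_width: 0.054
```

```bash
python3 -m pendant '[[-1.5,0,0,0],[0,-2,0,0],[0,-1,0,0],[0,0,0,0]]'
python3 -m pendant '[[0,-1,0,0],[0,0,0,0]]'
python3 -m pendant '[[0,-1,0,0],[0,0,0,0]]'
```

```text
clock: 42.38
position: [0.6485, 0.1435, 0.0332]
tool_rot: [2.334, 1.568, -0.874]
force: [-2.7, -6.9, 9.9]
grip_width: 0.0545
clock: 42.62
position: [0.6487, 0.1445, 0.0333]
tool_rot: [2.401, 1.568, -0.808]
force: [-1.5, -7.2, 8.1]
grip_width: 0.0546
clock: 42.88
position: [0.6489, 0.1455, 0.0333]
tool_rot: [2.44, 1.568, -0.768]
force: [-1.2, -7.6, 8.1]
grip_width: 0.0545
```

```bash
python3 -m pendant '[[0,-1,0,0],[0,0,0,0]]'
python3 -m pendant '[[0,-1,0,0],[0,0,0,0]]'
python3 -m pendant '[[0,-1,0,0],[0,0,0,0]]'
python3 -m pendant '[[0,-1,0,0],[0,0,0,0]]'
```

```text
clock: 43.12
position: [0.649, 0.1465, 0.0333]
tool_rot: [2.491, 1.568, -0.718]
force: [-1.0, -6.0, 8.4]
grip_width: 0.0544
clock: 43.38
position: [0.6491, 0.1476, 0.0333]
tool_rot: [2.501, 1.568, -0.708]
force: [-0.5, -6.9, 7.8]
grip_width: 0.0545
clock: 43.62
position: [0.6492, 0.1486, 0.0332]
tool_rot: [2.488, 1.568, -0.72]
force: [-0.2, -6.9, 8.1]
grip_width: 0.0545
clock: 43.88
position: [0.6491, 0.1489, 0.0332]
tool_rot: [2.275, 1.567, -0.934]
force: [-1.3, -10.4, 7.7]
grip_width: 0.0545
```

```bash
python3 -m pendant '[[0,-1,0,0],[0,0,0,0]]'
python3 -m pendant '[[0,0,-2,0],[0,0,-2,0],[0,0,0,0]]'
python3 -m pendant '[[0,0,-1,0],[0,0,0,0]]'
python3 -m pendant '[[0,0,-1,0],[0,0,0,0]]'
python3 -m pendant '[[0,0,-1,0],[0,0,0,0]]'
```

```text
clock: 44.12
position: [0.6492, 0.149, 0.0333]
tool_rot: [2.104, 1.567, -1.105]
force: [-1.5, -14.8, 8.2]
grip_width: 0.0542
clock: 44.5
position: [0.6504, 0.149, 0.0332]
tool_rot: [0.634, 1.566, -2.575]
force: [-24.8, -12.2, 25.9]
grip_width: 0.0548
clock: 44.75
position: [0.651, 0.149, 0.0332]
tool_rot: [0.543, 1.565, -2.666]
force: [-28.2, -12.7, 28.0]
grip_width: 0.0544
clock: 45.0
position: [0.6519, 0.1489, 0.0332]
tool_rot: [0.538, 1.565, -2.67]
force: [-29.2, -12.5, 28.8]
grip_width: 0.0544
clock: 45.25
position: [0.6529, 0.1489, 0.0332]
tool_rot: [0.532, 1.565, -2.676]
force: [-28.6, -13.5, 28.3]
grip_width: 0.0543
```

```bash
python3 -m pendant '[[-0.7,0.5,-1,0],[0,0,0,0]]'
python3 -m pendant '[[0,0,-1,0],[0,0,0,0]]'
python3 -m pendant '[[0,0,-1,0],[0,0,0,0]]'
python3 -m pendant '[[0,0,-1,0],[0,0,0,0]]'
```

```text
clock: 45.5
position: [0.6547, 0.1487, 0.0332]
tool_rot: [0.731, 1.567, -2.477]
force: [-16.4, -11.3, 12.9]
grip_width: 0.0546
clock: 45.75
position: [0.6555, 0.1486, 0.0333]
tool_rot: [0.666, 1.566, -2.542]
force: [-18.7, -10.4, 14.0]
grip_width: 0.0544
clock: 46.0
position: [0.6555, 0.1486, 0.0332]
tool_rot: [0.424, 1.564, -2.785]
force: [-26.6, -10.8, 21.5]
grip_width: 0.0542
clock: 46.25
position: [0.6556, 0.1486, 0.0332]
tool_rot: [0.3, 1.563, -2.908]
force: [-35.4, -9.6, 26.8]
grip_width: 0.0543
```

```bash
python3 -m pendant '[[0,0,0,0],[0,0,0,0],[0,0,0,0],[-10,0,0,0],[-50,0,0,0],[-60,0,0,0],[-60,0,0,0],[-30,0,30,0],[0,0,0,0]]' 1
python3 - <<'E'
from h import *
goto([.5125,.158,.123],-93.73); f=shot("wrist","w13")
for th in (1.1,1.2,1.3): 
    q=[[.5345-r*np.cos(th),.1562+r*np.cos(th)*.065,.064+r*np.sin(th)] for r in (.044,.110)]
    print(th,proj(f,q).round(0).tolist())
E
```

```text
clock: 47.38
position: [0.6291, 0.1532, 0.246]
tool_rot: [-2.479, 1.567, 0.598]
force: [0.2, 1.1, -0.1]
grip_width: 0.0851
pos [0.6291 0.1532 0.246 ] t 47.38 tool delta mm [122.7   3.1 117. ] jaw -93.76 q [-0.91  0.77  1.03  1.56 -0.7   1.21 -1.39]
turn about tool x (deg): -0.03  alt 179.97
1.1 [[284.0, 318.0], [284.0, 393.0]]
1.2 [[284.0, 316.0], [284.0, 388.0]]
1.3 [[284.0, 312.0], [284.0, 380.0]]
```

View pics/w13.png

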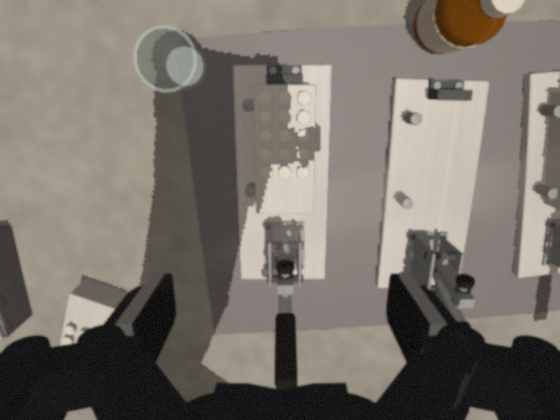

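```bash
python3 -m pendant '[[0,1,40,0],[0,1,40,0],[0,0.5,38,0],[40,0,0,0],[40,0,0,0],[42,0,0,0],[0,0,0,0]]'
python3 -m pendant '[[0,0,0,0],[0,0,0,0],[0,0,0,0],[0,0,0,0]]' -0.8 40
python3 - <<'E'
from h import *
p,R,o=tool(); d=p+[0,0,.019]-np.array([.5345,.1562,.064]); print(p,d, np.hypot(d[0],d[2]),np.arctan2(d[2],-d[0]),o["grip_width"],o["force"])
E
```

```text
clock: 48.3
position: [0.5104, 0.1574, 0.1188]
tool_rot: [0.608, 1.566, -2.6]
force: [0.4, 0.2, 1.7]
grip_width: 0.0851
clock: 48.8
position: [0.5115, 0.1574, 0.1216]
tool_rot: [2.208, 1.57, -0.999]
force: [-4.2, -0.3, 14.0]
grip_width: 0.0173
[0.51150277 0.15735383 0.12159453] [-0.02299723  0.00115383  0.07659453] 0.07997246090372374 1.2791134969714344 0.017270955261476085 [-4.17209828 -0.27835243 13.97824488]
```

```bash
python3 -m pendant '[[3.2,0,9,0],[4.2,0,8.5,0],[5.2,0,8,0],[6.1,0,7.3,0],[6.9,0,6.5,0],[7.6,0,5.6,0],[8.2,0,4.7,0],[8.7,0,3.7,0]]'
python3 -m pendant '[[9.1,0,2.6,0],[9.4,0,1.5,0],[9.5,0,0.3,0],[1.5,0,0,0],[0,0,0,0]]'
python3 -m pendant '[[-1,0,0,0],[0,0,0,0],[0,0,0,0],[-20,0,0,0],[-60,0,0,0],[-60,0,0,0],[-60,0,0,0],[-20,0,0,0],[0,0,0,0]]' 1
python3 - <<'E'
from h import *
goto([.44,.30,.26],90); f=shot("wrist","w14")
E
```

```text
clock: 49.8
position: [0.4588, 0.1607, 0.0711]
tool_rot: [2.706, 1.569, -0.502]
force: [1.3, -6.8, 4.9]
grip_width: 0.0178
clock: 50.42
position: [0.454, 0.1611, 0.0421]
tool_rot: [2.938, 1.57, -0.27]
force: [-7.0, -6.9, 23.1]
grip_width: 0.0174
clock: 51.55
position: [0.4542, 0.1625, 0.2632]
tool_rot: [-2.288, 1.569, 0.789]
force: [0.1, 0.3, 0.5]
grip_width: 0.0856
pos [0.4542 0.1625 0.2632] t 51.55 tool delta mm [   3.4 -136.3   23.1] jaw -93.71 q [-1.32  0.53  1.23  1.96 -0.58  1.06 -1.47]
turn about tool x (deg): -3.71  alt 176.29
```

View pics/w14.png

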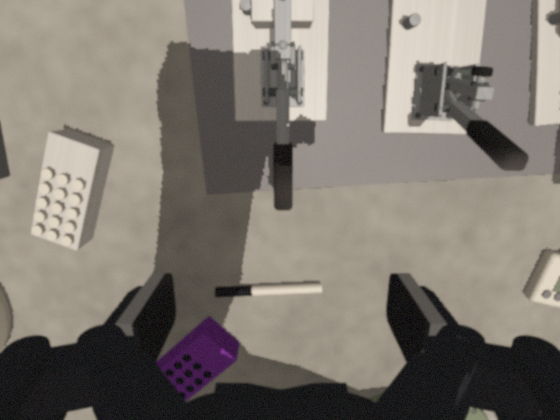

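```bash
python3 -m pendant '[[0,0,-10,-10.4],[0,0,0,-10.4],[0,0,0,-10.4],[0,0,0,-10.4],[0,0,0,-10.4],[0,0,0,-10.4],[0,0,0,-10.4],[0,0,0,-10.4],[0,0,0,-10.4],[0,0,0,-10.4],[0,0,0,-10.4],[0,0,0,-10.4]]'
python3 -m pendant '[[0,0,0,-10.4],[0,0,0,-10.4],[0,0,0,-10.4],[0,0,0,-3.7],[0,0,0,0]]'
python3 - <<'E'
from h import *
goto([.46,.38,.2],65.98)
E
```

```text
clock: 53.1
position: [0.4632, 0.1612, 0.2611]
tool_rot: [-1.754, 1.569, -2.777]
force: [-0.2, -0.3, -0.3]
grip_width: 0.0851
clock: 53.72
position: [0.4634, 0.1611, 0.2613]
tool_rot: [-2.428, 1.569, -2.849]
force: [0.2, 0.9, 0.3]
grip_width: 0.0853
pos [0.4634 0.1611 0.2613] t 53.73 tool delta mm [ 61.2 198.5 -92.4] jaw 65.9 q [-0.83  0.3   0.47  1.93 -0.16  0.96  0.87]
turn about tool x (deg): -0.08  alt 179.92
```

```bash
python3 -m pendant '[[10,50,-23,0],[15,50,-23,0],[15,50,-23,0],[15,48,-23,0],[0,0,0,0],[0,0,0,0]]'
python3 - <<'E'
from h import *
goto([.4526,.3968,.02],65.98); f=shot("wrist","w15")
E
```

```text
clock: 54.48
position: [0.4604, 0.3789, 0.2066]
tool_rot: [-1.652, 1.569, -2.074]
force: [-0.3, -0.6, -0.0]
grip_width: 0.0853
pos [0.4604 0.3789 0.2066] t 54.48 tool delta mm [186.6  13.4 -14.4] jaw 65.85 q [-1.05  0.53  0.39  1.72 -0.24  0.94  0.58]
turn about tool x (deg): -0.13  alt 179.87
```

View pics/w15.png

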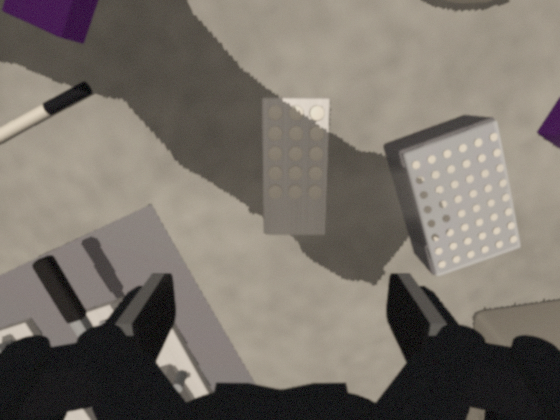

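Run:
```python
from h import *
f=load("w15"); im=f["img"][85:245,250:340,::-1]; cv2.imwrite("pics/w15a.png",cv2.convertScaleAbs(cv2.resize(im,None,fx=3.5,fy=3.5,interpolation=cv2.INTER_CUBIC),alpha=1.6))
L=[(60,28),(60,-28),(-60,28),(-60,-28)]
m=fitblock(f,np.array([(263,99),(329,99),(264,234),(326,235)]),.038,L)
goto([m[0],m[1],.02],np.degrees(m[2])-90)
```

```text
block [0.4518 0.3958] 155.93 res [[-0.9, -0.7], [1.2, -0.7], [0.2, 1.4], [-0.4, 0.3]]
pos [0.4608 0.3785 0.2071] t 54.52 tool delta mm [187.   12.2 -15.3] jaw 65.81 q [-1.05  0.53  0.39  1.72 -0.24  0.94  0.58]
turn about tool x (deg): -0.12  alt 179.88
```

View pics/w15a.png

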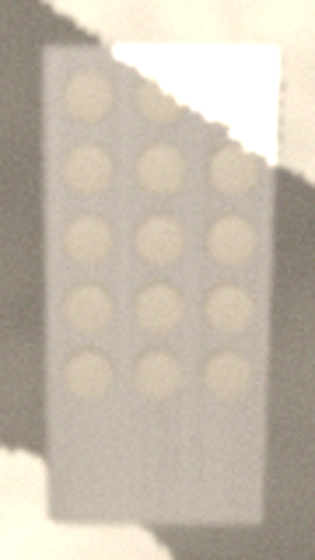

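```bash
python3 -m pendant '[[45,6,-8,-0.1],[50,6,-7.3,0],[50,0,0,0],[38,0,0,0],[0,0,0,0],[0,0,0,0]]'
python3 - <<'E'
from h import *
goto([.4518,.3958,.02],65.93)
E
python3 -m pendant '[[0,0,0,0],[0,0,0,0],[0,0,0,0],[0,0,0,0]]' 0 60
python3 - <<'E'
from h import *
p,R,o=tool(); c=np.array([.4518,.3958]); a=np.radians(155.93); print((c-p[:2])@[np.cos(a),np.sin(a)],(c-p[:2])@[-np.sin(a),np.cos(a)])
E
python3 -m pendant '[[-20,0,0,0],[-40,0,0,0],[-50,0,0,0],[-50,0,0,0],[-50,0,0,0],[0,0,0,0]]'
```

```text
clock: 55.28
position: [0.4525, 0.3967, 0.0261]
tool_rot: [1.076, 1.569, 0.657]
force: [1.0, -0.3, -0.5]
grip_width: 0.0855
pos [0.4525 0.3967 0.0261] t 55.27 tool delta mm [ 6.1 -1.1 -0.3] jaw 65.96 q [-1.    0.79  0.27  1.8  -0.35  0.6   0.63]
turn about tool x (deg): 0.03  alt -179.97
clock: 55.78
position: [0.4519, 0.3972, 0.026]
tool_rot: [1.346, 1.569, 0.928]
force: [-4.2, -2.9, 17.6]
grip_width: 0.0538
-0.0004498523032607175 0.001374008788846492
clock: 56.52
position: [0.4526, 0.3975, 0.239]
tool_rot: [1.29, 1.564, 0.872]
force: [-1.0, 1.2, -4.9]
grip_width: 0.0538
```

```bash
python3 -m pendant '[[50,0,0,0],[50,0,0,0],[50,0,0,0],[40,0,0,0],[15,0,0,0],[0,0,0,0]]'
python3 -m pendant '[[3,0,0,0],[2,0,0,0],[0,0,0,0]]'
```

```text
clock: 57.28
position: [0.4514, 0.3965, 0.0293]
tool_rot: [-1.78, 1.57, -2.198]
force: [-0.0, 0.1, -3.7]
grip_width: 0.054
clock: 57.65
position: [0.4519, 0.3974, 0.0261]
tool_rot: [1.405, 1.569, 0.987]
force: [-3.7, -3.1, 14.7]
grip_width: 0.0546
```

```bash
python3 -m pendant '[[-1,0,0,0],[0,0,0,0],[0,0,0,0],[6,0,0,0],[5,0,0,0],[0,0,0,0],[0,0,0,0]]' 1
python3 -m pendant '[[0,0,0,0],[0,0,0,0],[0,0,0,0],[0,0,0,0]]' 0 60
python3 - <<'E'
from h import *
p,R,o=tool(); c=np.array([.4518,.3958]); a=np.radians(155.93); print((c-p[:2])@[np.cos(a),np.sin(a)],(c-p[:2])@[-np.sin(a),np.cos(a)])
E
python3 -m pendant '[[-20,0,0,0],[-40,0,0,0],[-50,0,0,0],[-50,0,0,0],[-50,0,0,0],[0,0,0,0]]'
```

```text
clock: 58.52
position: [0.4515, 0.3968, 0.0142]
tool_rot: [-1.181, 1.571, -1.599]
force: [-0.2, 0.3, -0.4]
grip_width: 0.0854
clock: 59.02
position: [0.4516, 0.397, 0.0148]
tool_rot: [1.474, 1.57, 1.056]
force: [-0.8, -1.0, 7.8]
grip_width: 0.0548
-0.0006687174068049851 0.0009731997230123344
clock: 59.78
position: [0.4526, 0.3975, 0.2288]
tool_rot: [1.282, 1.565, 0.863]
force: [0.0, -0.3, -6.2]
grip_width: 0.055
```

```bash
python3 -m pendant '[[0,0,0,10.4],[0,0,0,10.4],[0,0,0,10.4],[0,0,0,10.4],[0,0,0,10.4],[0,0,0,10.4],[0,0,0,10.4],[0,0,0,10.4],[0,0,0,10.4],[0,0,0,10.4],[0,0,0,10.4],[0,0,0,10.4]]'
python3 -m pendant '[[0,0,0,10.4],[0,0,0,10.4],[0,0,0,10.4],[0,0,0,4],[0,0,0,0]]'
python3 - <<'E'
from h import *
goto([.627,-.0154,.23],-94.15)
E
```

```text
clock: 61.28
position: [0.4508, 0.3965, 0.2238]
tool_rot: [-0.045, 1.569, -2.647]
force: [0.6, 0.1, -4.9]
grip_width: 0.0546
clock: 61.9
position: [0.451, 0.3966, 0.2237]
tool_rot: [0.973, 1.569, -2.237]
force: [-0.2, 1.2, -5.1]
grip_width: 0.0548
pos [0.451  0.3966 0.2237] t 61.9 tool delta mm [  -6.   398.9 -203.9] jaw -93.94 q [-1.48  0.79  1.14  1.71 -0.78  1.17 -1.77]
turn about tool x (deg): 0.21  alt -179.79
```

```bash
python3 -m pendant '[[-6,25,-25,0.2],[0,44,-25,0],[0,47,-22,0],[0,47,-22,0],[0,47,-22,0],[0,47,-22,0],[0,47,-22,0],[0,47,-22,0],[0,48,-22,0],[0,0,0,0],[0,0,0,0]]'
python3 - <<'E'
from h import *
goto([.627,-.0154,.029],-94.15); f=shot("wrist","w16")
E
```

```text
clock: 63.28
position: [0.6258, -0.0157, 0.23]
tool_rot: [-0.783, 1.57, 2.287]
force: [-0.6, 1.0, -4.1]
grip_width: 0.0548
pos [ 0.6258 -0.0157  0.23  ] t 63.27 tool delta mm [201.   -0.3  -1.3] jaw -94.11 q [-0.67  0.76  1.03  1.63 -0.7   1.16 -1.11]
turn about tool x (deg): 0.04  alt -179.96
```

View pics/w16.png

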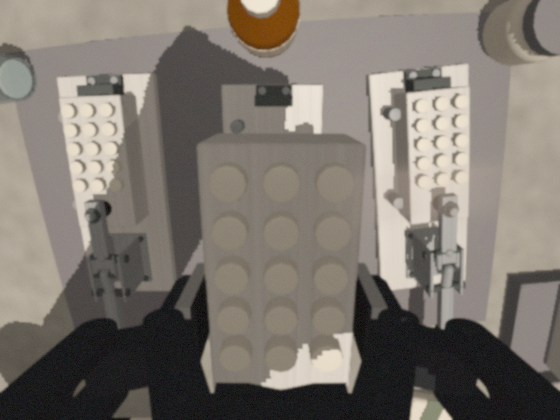

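```bash
python3 -m pendant '[[40,-0.3,-1.3,0],[40,0,0,0],[40,0,0,0],[25,0,0,0],[0,0,0,0],[0,0,0,0]]'
python3 - <<'E'
from h import *
goto([.627,-.0154,.029],-94.15)
E
```

```text
clock: 64.08
position: [0.6279, -0.0151, 0.0865]
tool_rot: [-3.139, 1.57, -0.069]
force: [1.0, -0.7, -3.4]
grip_width: 0.0548
pos [ 0.6279 -0.0151  0.0865] t 64.08 tool delta mm [57.5  0.4  0.9] jaw -94.09 q [-0.6   0.92  0.88  1.73 -0.86  0.93 -1.  ]
turn about tool x (deg): 0.06  alt -179.94
```

```bash
python3 -m pendant '[[28,0,1,0],[20,0.4,0,0],[9,0,0,0],[0,0,0,0]]'
python3 -m pendant '[[1,0,0,0],[0.7,0,0,0],[0,0,0,0]]'
python3 -m pendant '[[0.7,0,0,0],[0,0,0,0]]'
```

```text
clock: 64.58
position: [0.6264, -0.0161, 0.0283]
tool_rot: [0.865, 1.57, -2.349]
force: [-0.7, -0.1, -4.7]
grip_width: 0.0548
clock: 64.95
position: [0.6265, -0.0159, 0.0269]
tool_rot: [-2.791, 1.57, 0.278]
force: [0.2, -0.5, -4.2]
grip_width: 0.0547
clock: 65.2
position: [0.6265, -0.0159, 0.0268]
tool_rot: [-2.304, 1.57, 0.765]
force: [-5.5, 2.9, 10.6]
grip_width: 0.055
```

Touched at z 0.0268, as predicted. Now pushing to the dowels.

```bash
python3 -m pendant '[[-0.7,0,0,0],[0,-2,0,0],[0,-2,0,0],[0,0,0,0]]'
python3 -m pendant '[[0,-1,0,0],[0,0,0,0]]'
python3 -m pendant '[[0,-1,0,0],[0,0,0,0]]'
python3 -m pendant '[[0,-1,0,0],[0,0,0,0]]'
```

```text
clock: 65.7
position: [0.6269, -0.0122, 0.0268]
tool_rot: [2.56, 1.57, -0.655]
force: [0.1, -2.7, 3.3]
grip_width: 0.0546
clock: 65.95
position: [0.6269, -0.0114, 0.0269]
tool_rot: [2.518, 1.57, -0.697]
force: [-0.4, -5.1, 5.4]
grip_width: 0.055
clock: 66.2
position: [0.6269, -0.0104, 0.0268]
tool_rot: [2.4, 1.57, -0.814]
force: [-0.5, -4.6, 5.2]
grip_width: 0.0549
clock: 66.45
position: [0.627, -0.0095, 0.0268]
tool_rot: [2.343, 1.57, -0.871]
force: [-0.5, -5.6, 5.5]
grip_width: 0.0546
```

```bash
python3 -m pendant '[[0,-1,0,0],[0,0,0,0]]'
```

```text
clock: 66.7
position: [0.627, -0.0092, 0.0268]
tool_rot: [1.933, 1.569, -1.281]
force: [0.7, -9.4, 4.5]
grip_width: 0.0546
```

```bash
python3 -m pendant '[[0,-1,0,0],[0,0,0,0]]'
python3 -m pendant '[[0,0,-2,0],[0,0,-2,0],[0,0,-1,0],[0,0,0,0]]'
python3 -m pendant '[[0,0,-1,0],[0,0,0,0]]'
python3 -m pendant '[[0,0,-1,0],[0,0,0,0]]'
```

```text
clock: 66.95
position: [0.627, -0.0091, 0.0269]
tool_rot: [1.856, 1.568, -1.36]
force: [-0.7, -13.5, 2.9]
grip_width: 0.0547
clock: 67.45
position: [0.6293, -0.0092, 0.0268]
tool_rot: [0.323, 1.566, -2.892]
force: [-21.3, -10.2, 20.5]
grip_width: 0.0546
clock: 67.7
position: [0.6303, -0.0093, 0.0268]
tool_rot: [0.317, 1.566, -2.899]
force: [-20.9, -10.7, 21.2]
grip_width: 0.0548
clock: 67.95
position: [0.6313, -0.0094, 0.0268]
tool_rot: [0.326, 1.566, -2.889]
force: [-20.9, -10.2, 21.0]
grip_width: 0.0548
```

```bash
python3 -m pendant '[[-0.5,0,-1,0],[0,0,0,0]]'
python3 -m pendant '[[0,0,-1,0],[0,0,0,0]]'
python3 -m pendant '[[0,0,-1,0],[0,0,0,0]]'
```

```text
clock: 68.2
position: [0.6327, -0.0095, 0.0269]
tool_rot: [0.484, 1.566, -2.731]
force: [-14.9, -11.1, 9.2]
grip_width: 0.0546
clock: 68.45
position: [0.6336, -0.0095, 0.0268]
tool_rot: [0.435, 1.566, -2.78]
force: [-16.2, -10.8, 10.3]
grip_width: 0.0545
clock: 68.7
position: [0.6342, -0.0096, 0.0268]
tool_rot: [0.346, 1.566, -2.869]
force: [-18.8, -10.2, 14.1]
grip_width: 0.0546
```

```bash
python3 -m pendant '[[0,0,-1,0],[0,0,0,0]]'
```

```text
clock: 68.95
position: [0.6342, -0.0096, 0.0268]
tool_rot: [0.195, 1.564, -3.02]
force: [-28.6, -10.2, 18.8]
grip_width: 0.0551
```

```bash
python3 -m pendant '[[0,0,0,0],[0,0,0,0],[0,0,0,0],[-10,0,0,0],[-50,0,0,0],[-60,0,0,0],[-60,0,0,0],[-30,0,30,0],[0,0,0,0]]' 1
python3 - <<'E'
from h import *
goto([.4872,.001,.123],-94.15); f=shot("wrist","w17")
for th in (1.0,1.1,1.2,1.3): 
    q=[[.5118-r*np.cos(th),-.0008+r*np.cos(th)*.0724,.064+r*np.sin(th)] for r in (.044,.110)]
    print(th,proj(f,q).round(0).tolist())
E
```

```text
clock: 70.08
position: [0.6077, -0.0057, 0.24]
tool_rot: [-2.622, 1.567, 0.447]
force: [0.6, 0.7, -0.9]
grip_width: 0.0856
pos [ 0.6077 -0.0057  0.24  ] t 70.08 tool delta mm [116.6   2.3 121. ] jaw -94.19 q [-0.72  0.73  1.05  1.67 -0.69  1.15 -1.12]
turn about tool x (deg): -0.04  alt 179.96
1.0 [[282.0, 326.0], [282.0, 405.0]]
1.1 [[282.0, 324.0], [283.0, 401.0]]
1.2 [[282.0, 321.0], [283.0, 395.0]]
1.3 [[282.0, 318.0], [283.0, 387.0]]
```

View pics/w17.png

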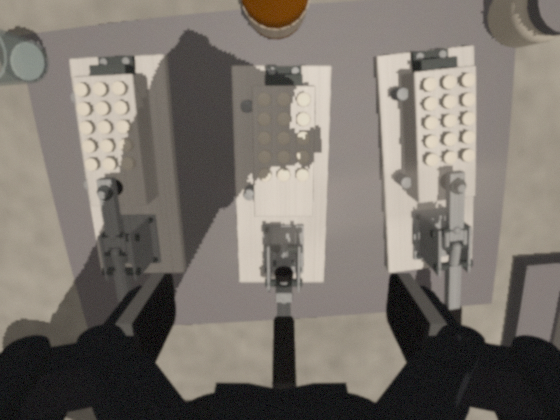

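```bash
python3 -m pendant '[[0,1,41,0],[0,0.8,40,0],[0,0.5,40,0],[40,0,0,0],[40,0,0,0],[34,0,0,0],[0,0,0,0]]'
python3 -m pendant '[[0,0,0,0],[0,0,0,0],[0,0,0,0],[0,0,0,0]]' -0.8 40
python3 - <<'E'
from h import *
p,R,o=tool(); d=p+[0,0,.019]-np.array([.5118,-.0008,.064]); print(p,d, np.hypot(d[0],d[2]),np.arctan2(d[2],-d[0]),o["grip_width"],o["force"])
E
```

```text
clock: 71.0
position: [0.4863, 0.0005, 0.1215]
tool_rot: [0.358, 1.567, -2.857]
force: [-0.1, -0.9, 0.6]
grip_width: 0.0859
clock: 71.5
position: [0.4874, 0.0008, 0.1236]
tool_rot: [-2.929, 1.57, 0.14]
force: [-2.3, 0.4, 10.9]
grip_width: 0.0171
[0.48738082 0.00082364 0.12356517] [-0.02441918  0.00162364  0.07856517] 0.08227261225959784 1.269447886426726 0.01712025824310495 [-2.30074686  0.42052706 10.9428442 ]
```

```bash
python3 -m pendant '[[3.2,0,9,0],[4.2,0,8.5,0],[5.2,0,8,0],[6.1,0,7.3,0],[6.9,0,6.5,0],[7.6,0,5.6,0],[8.3,0,4.7,0],[8.8,0,3.7,0]]'
python3 -m pendant '[[9.1,0,2.6,0],[9.4,0,1.5,0],[9.6,0,0.3,0],[2,0,0,0],[0,0,0,0]]'
python3 -m pendant '[[-1,0,0,0],[0,0,0,0],[0,0,0,0],[-20,0,0,0],[-60,0,0,0],[-60,0,0,0],[-60,0,0,0],[-30,0,0,0],[0,0,-60,0],[0,0,-60,0],[0,0,-40,0],[0,0,0,0]]' 1
python3 - <<'E'
from h import *
goto([.55,0,.28],-90); f=shot("wrist","w18"); shot("side","s18",3,(160,100,345,270)); shot("top","t18",3.5,(190,130,450,280))
E
```

```text
clock: 72.5
position: [0.4336, 0.0047, 0.0726]
tool_rot: [-0.434, 1.571, 2.635]
force: [0.7, 0.0, 6.0]
grip_width: 0.0175
clock: 73.12
position: [0.4286, 0.0051, 0.0426]
tool_rot: [-0.079, 1.569, 2.99]
force: [-5.3, 0.5, 1.3]
grip_width: 0.0174
clock: 74.62
position: [0.5842, -0.0068, 0.2738]
tool_rot: [1.818, 1.568, -1.397]
force: [-1.4, 0.1, -0.6]
grip_width: 0.0856
pos [ 0.5842 -0.0068  0.2738] t 74.62 tool delta mm [-6.3 -4.2 34.6] jaw -94.2 q [-0.76  0.65  1.09  1.7  -0.62  1.18 -1.16]
turn about tool x (deg): -4.2  alt 175.8
```

View pics/w18.png

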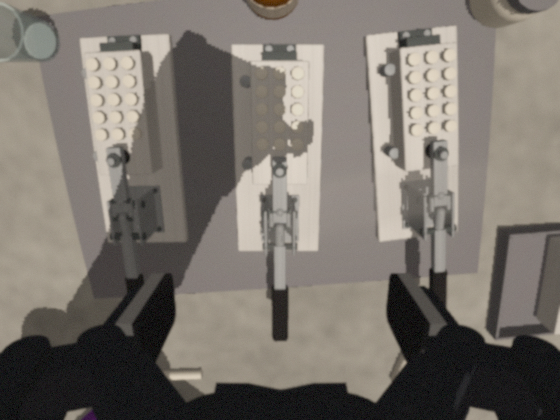

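View pics/s18.png

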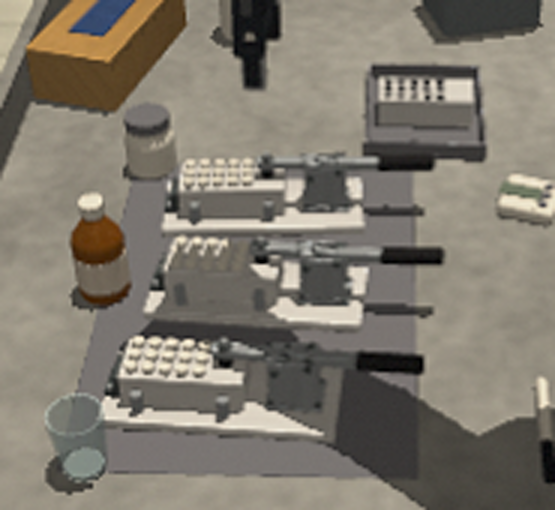

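Run:
```python
from h import *
piv={"R":(.5182,-.1666,3.24),"L":(.5345,.1565,-3.73),"M":(.5118,-.0008,-4.15)}
for n in ("side","top"):
    f=load({"side":"s18","top":"t18"}[n])
    for k,(x,y,a) in piv.items():
        a=np.radians(a)
        print(n,k,[proj(f,[x-.11*np.cos(t)*np.cos(a),y-.11*np.cos(t)*np.sin(a),.064+.11*np.sin(t)])[0].round(1).tolist() for t in (0,.06,.12,.2)])
im=load("s18")["img"][140:240,260:320,::-1]; cv2.imwrite("pics/s18b.png",cv2.resize(im,None,fx=6,fy=6,interpolation=cv2.INTER_CUBIC))
im=load("w18")["img"][25:255,75:470,::-1]; cv2.imwrite("pics/w18b.png",cv2.resize(im,None,fx=2,fy=2,interpolation=cv2.INTER_CUBIC))
```

```text
side R [[304.3, 154.1], [304.3, 152.5], [304.2, 150.9], [303.9, 148.8]]
side L [[301.2, 221.8], [301.3, 220.2], [301.1, 218.5], [300.8, 216.2]]
side M [[307.6, 187.2], [307.7, 185.6], [307.6, 183.9], [307.3, 181.7]]
top R [[367.2, 247.9], [367.5, 247.7], [367.9, 247.4], [368.3, 246.7]]
top L [[270.5, 241.8], [270.5, 241.6], [270.6, 241.2], [270.6, 240.6]]
top M [[315.6, 249.0], [315.8, 248.8], [316.0, 248.5], [316.2, 247.8]]
```

View pics/s18b.png

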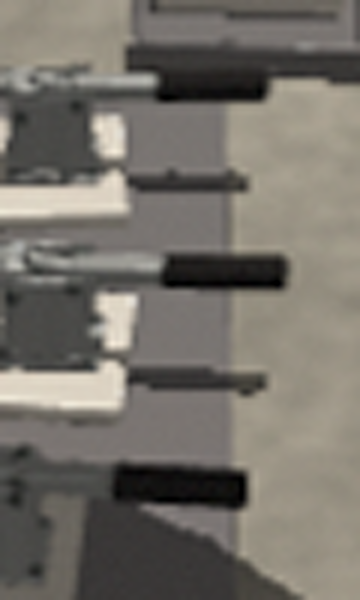

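View pics/w18b.png

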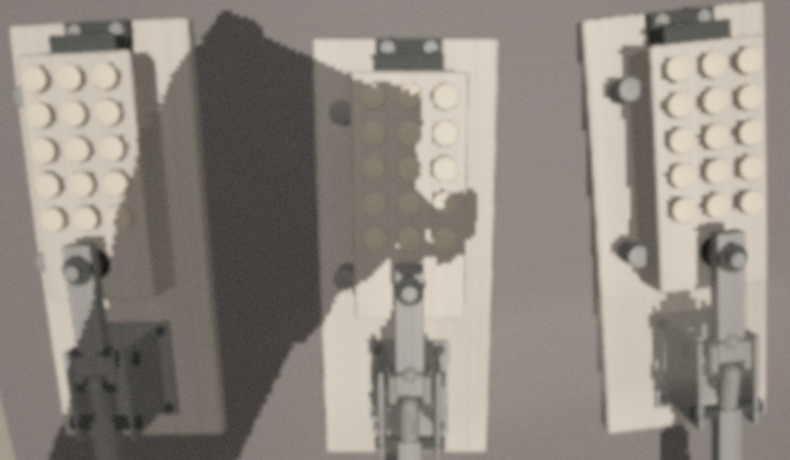

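Run:
```python
from h import *
f=load("s18")
piv={"R":(.5182,-.1666,3.24),"M":(.5118,-.0008,-4.15),"L":(.5345,.1565,-3.73)}
g=f["img"].astype(float).mean(2)
for k,(x,y,a) in piv.items():
    a=np.radians(a); P=lambda t,r:proj(f,[x-r*np.cos(t)*np.cos(a),y-r*np.cos(t)*np.sin(a),.064+r*np.sin(t)])[0]
    c0=P(0,.05)[0]+2; c1=P(0,.11)[0]-2
    cs=np.arange(int(min(c0,c1))+1,int(max(c0,c1))); r0=P(0,.08)[1]
    cen=[]
    for c in cs:
        rows=np.arange(int(r0)-6,int(r0)+7); w=np.clip(70-g[rows,c],0,None); w[np.abs(rows-r0)>5]=0; cen.append((w*rows).sum()/w.sum())
    s,b=np.polyfit(cs,cen,1)
    print(k,"meas slope",s.round(3),"row",np.polyval([s,b],P(0,.08)[0]).round(2),[(t,((P(t,.11)-P(t,.05))[1]/(P(t,.11)-P(t,.05))[0]).round(3),P(t,.08)[1].round(2)) for t in (0,.03,.06,.1)])
```

```text
R meas slope -0.014 row 153.64 [(0, np.float64(-0.013), np.float64(154.2)), (0.03, np.float64(-0.038), np.float64(153.62)), (0.06, np.float64(-0.062), np.float64(153.04)), (0.1, np.float64(-0.096), np.float64(152.27))]
M meas slope 0.01 row 185.27 [(0, np.float64(0.065), np.float64(186.58)), (0.03, np.float64(0.042), np.float64(185.98)), (0.06, np.float64(0.018), np.float64(185.38)), (0.1, np.float64(-0.013), np.float64(184.57))]
L meas slope 0.038 row 220.71 [(0, np.float64(0.065), np.float64(221.17)), (0.03, np.float64(0.043), np.float64(220.56)), (0.06, np.float64(0.021), np.float64(219.94)), (0.1, np.float64(-0.008), np.float64(219.12))]
```

Run:
```python
from h import *
goto([.425,.0055,.11],-94.15)
```

```text
pos [ 0.5819 -0.0062  0.2744] t 74.78 tool delta mm [164.3  -0.3 157.4] jaw -94.21 q [-0.77  0.65  1.09  1.7  -0.62  1.18 -1.16]
turn about tool x (deg): -0.06  alt 179.94
```

```bash
python3 -m pendant '[[0,0,52,0],[0,0,53,0],[0,0,52,0],[50,0,0,0],[50,0,0,0],[50,0,0,0],[0,0,0,0],[0,0,0,0]]' -1
python3 - <<'E'
from h import *
goto([.425,.0055,.075],-94.15)
E
```

```text
clock: 75.78
position: [0.4266, 0.005, 0.1259]
tool_rot: [2.813, 1.568, -0.402]
force: [0.5, -0.4, 0.7]
grip_width: 0.0001
pos [0.4266 0.005  0.1259] t 75.78 tool delta mm [50.9 -0.4  1.7] jaw -94.21 q [-0.83  0.59  0.93  2.23 -0.77  0.69 -0.99]
turn about tool x (deg): -0.06  alt 179.94
```

```bash
python3 -m pendant '[[30,0,0,0],[14,0,0,0],[4,0,0,0],[0,0,0,0]]'
python3 -m pendant '[[2,0,0,0],[0,0,0,0]]'
python3 -m pendant '[[2,0,0,0],[0,0,0,0]]'
python3 -m pendant '[[2,0,0,0],[0,0,0,0]]'
```

```text
clock: 76.28
position: [0.4269, 0.0054, 0.0774]
tool_rot: [2.875, 1.568, -0.339]
force: [-0.5, -1.0, -0.4]
grip_width: 0.0
clock: 76.53
position: [0.4264, 0.0053, 0.0746]
tool_rot: [2.569, 1.569, -0.645]
force: [0.1, 0.0, 0.1]
grip_width: -0.0
clock: 76.78
position: [0.4262, 0.0052, 0.0722]
tool_rot: [2.147, 1.569, -1.067]
force: [0.5, -0.0, 0.4]
grip_width: 0.0002
clock: 77.03
position: [0.4263, 0.0051, 0.0706]
tool_rot: [2.736, 1.57, -0.479]
force: [-3.9, 0.8, 18.1]
grip_width: 0.0004
```

```bash
python3 -m pendant '[[1,0,0,0],[0,0,0,0]]'
python3 -m pendant '[[-40,0,0,0],[-60,0,0,0],[-60,0,0,0],[-20,0,0,0],[0,0,0,0],[0,0,0,0]]'
python3 - <<'E'
from h import *
goto([.446,.1623,.08],-94.15); shot("side","s19")
E
python3 - <<'E'
from h import *
a=load("s18")["img"][140:240,260:320,::-1]; b=load("s19")["img"][140:240,260:320,::-1]
cv2.imwrite("pics/s19b.png",cv2.resize(np.hstack([a,b]),None,fx=6,fy=6,interpolation=cv2.INTER_CUBIC))
E
```

```text
clock: 77.28
position: [0.4263, 0.0051, 0.07]
tool_rot: [-3.007, 1.569, 0.061]
force: [-8.3, 1.3, 39.5]
grip_width: -0.0
clock: 78.03
position: [0.4257, 0.0056, 0.2485]
tool_rot: [1.555, 1.57, -1.659]
force: [-1.1, 0.3, 0.5]
grip_width: -0.0004
pos [0.4257 0.0056 0.2485] t 78.03 tool delta mm [ 168.3 -157.9   -8.9] jaw -94.15 q [-1.1   0.42  1.25  2.11 -0.49  0.96 -1.22]
turn about tool x (deg): -0.0  alt 180.0
```

View pics/s19b.png

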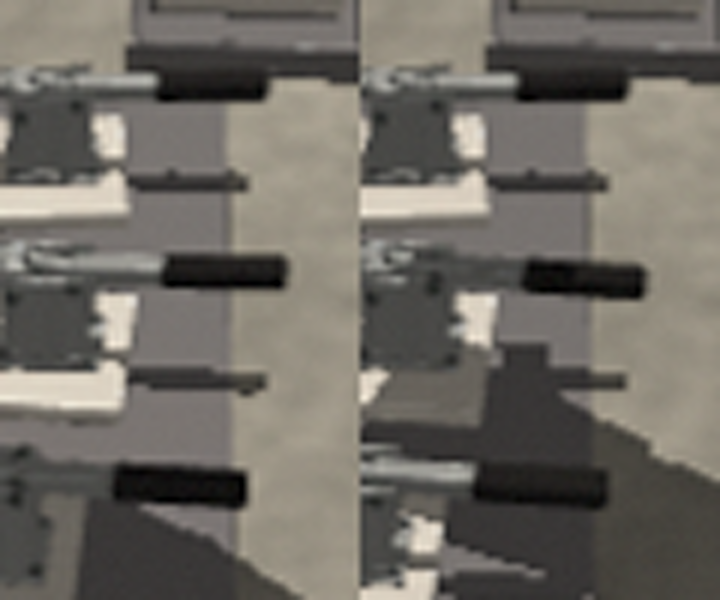

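```bash
python3 -m pendant '[[0,-53,-9,0],[0,-53,0,0],[0,-52,0,0],[50,0,0,0],[60,0,0,0],[40,0,0,0],[16,0,0,0],[0,0,0,0],[0,0,0,0]]'
python3 -m pendant '[[3,0,0,0],[0,0,0,0]]'
```

```text
clock: 79.2
position: [0.4468, 0.1618, 0.0834]
tool_rot: [2.187, 1.569, -1.028]
force: [0.3, -0.2, -0.2]
grip_width: 0.0
clock: 79.45
position: [0.4467, 0.1624, 0.0803]
tool_rot: [2.573, 1.569, -0.641]
force: [0.8, 0.3, -1.0]
grip_width: 0.0003
```

```bash
python3 -m pendant '[[3,0,0,0],[3,0,0,0],[0,0,0,0]]'
python3 -m pendant '[[2,0,0,0],[0,0,0,0]]'
python3 -m pendant '[[1.5,0,0,0],[0,0,0,0]]'
```

```text
clock: 79.82
position: [0.4466, 0.1621, 0.0739]
tool_rot: [2.024, 1.569, -1.19]
force: [-0.7, -0.1, -0.4]
grip_width: 0.0004
clock: 80.08
position: [0.4466, 0.1621, 0.072]
tool_rot: [2.132, 1.569, -1.083]
force: [-0.3, -0.3, -0.1]
grip_width: -0.0004
clock: 80.32
position: [0.4468, 0.1621, 0.0708]
tool_rot: [2.565, 1.57, -0.649]
force: [-2.4, -0.3, 9.0]
grip_width: 0.0001
```

```bash
python3 -m pendant '[[0.8,0,0,0],[0,0,0,0]]'
python3 -m pendant '[[-40,0,0,0],[-60,0,0,0],[-40,0,-15,0],[0,0,0,0]]'
python3 - <<'E'
from h import *
goto([.4305,-.1717,.08],-94.15)
E
```

```text
clock: 80.58
position: [0.4468, 0.1621, 0.0704]
tool_rot: [3.023, 1.57, -0.192]
force: [-4.9, 0.5, 22.3]
grip_width: -0.0001
clock: 81.08
position: [0.4631, 0.1616, 0.212]
tool_rot: [-2.91, 1.566, 0.159]
force: [-0.5, -0.1, -0.3]
grip_width: 0.0002
pos [0.4631 0.1616 0.212 ] t 81.08 tool delta mm [131.6 334.9   9. ] jaw -94.15 q [-1.23  0.59  1.12  2.   -0.66  0.96 -1.42]
turn about tool x (deg): -0.0  alt 180.0
```

```bash
python3 -m pendant '[[0,56,1.5,0],[0,56,1.5,0],[0,56,1.5,0],[0,56,1.5,0],[0,56,1.5,0],[0,55,1.5,0],[50,0,0,0],[50,0,0,0],[28,0,0,0],[0,0,0,0],[0,0,0,0]]'
python3 - <<'E'
from h import *
goto([.4305,-.1717,.074],-94.15)
E
```

```text
clock: 82.45
position: [0.4283, -0.1726, 0.0829]
tool_rot: [2.334, 1.569, -0.88]
force: [0.2, 1.2, -0.3]
grip_width: -0.0001
pos [ 0.4283 -0.1726  0.0829] t 82.45 tool delta mm [ 8.9 -1.1 -2.1] jaw -94.19 q [-0.29  0.67  0.76  2.17 -0.82  0.62 -0.58]
turn about tool x (deg): -0.04  alt 179.96
```

```bash
python3 -m pendant '[[4,0,-2,0],[4,0,0,0],[0,0,0,0]]'
python3 -m pendant '[[2,0,0,0],[0,0,0,0]]'
python3 -m pendant '[[1.5,0,0,0],[0,0,0,0]]'
```

```text
clock: 82.82
position: [0.4303, -0.1724, 0.0742]
tool_rot: [2.309, 1.569, -0.905]
force: [0.6, 0.8, -0.3]
grip_width: -0.0001
clock: 83.08
position: [0.4302, -0.1726, 0.0721]
tool_rot: [2.213, 1.569, -1.001]
force: [0.8, 0.6, 0.4]
grip_width: 0.0001
clock: 83.32
position: [0.4303, -0.1726, 0.0709]
tool_rot: [2.476, 1.569, -0.738]
force: [-1.5, 1.4, 7.7]
grip_width: 0.0001
```

Now retreat and take a full final view, including verifying block seating.

```bash
python3 -m pendant '[[0.5,0,0,0],[0,0,0,0],[-40,0,0,0],[-60,0,0,0],[-60,0,0,0],[-40,-40,0,0],[0,-60,-40,0],[0,-60,-40,0],[0,0,-50,0],[0,0,0,0],[0,0,0,0]]' -1
python3 - <<'E'
from h import *
goto([.55,0,.28],-94); f=shot("wrist","w20"); shot("side","s20"); shot("top","t20")
im=f["img"][:,:,::-1]; cv2.imwrite("pics/w20b.png",cv2.resize(im[0:270,40:510],None,fx=1.7,fy=1.7,interpolation=cv2.INTER_CUBIC))
b=load("s20")["img"][140:240,180:320,::-1]
cv2.imwrite("pics/s20b.png",cv2.resize(b,None,fx=5,fy=5,interpolation=cv2.INTER_CUBIC))
b=load("t20")["img"][120:290,190:450,::-1]
cv2.imwrite("pics/t20b.png",cv2.resize(b,None,fx=3,fy=3,interpolation=cv2.INTER_CUBIC))
E
```

```text
clock: 84.7
position: [0.559, -0.0421, 0.2658]
tool_rot: [1.884, 1.569, -1.331]
force: [0.1, 0.2, -0.3]
grip_width: -0.0
pos [ 0.559  -0.0421  0.2658] t 84.7 tool delta mm [-14.3 -41.3  12.1] jaw -94.22 q [-0.72  0.6   1.06  1.77 -0.58  1.12 -1.11]
turn about tool x (deg): -0.22  alt 179.78
```

View pics/w20b.png

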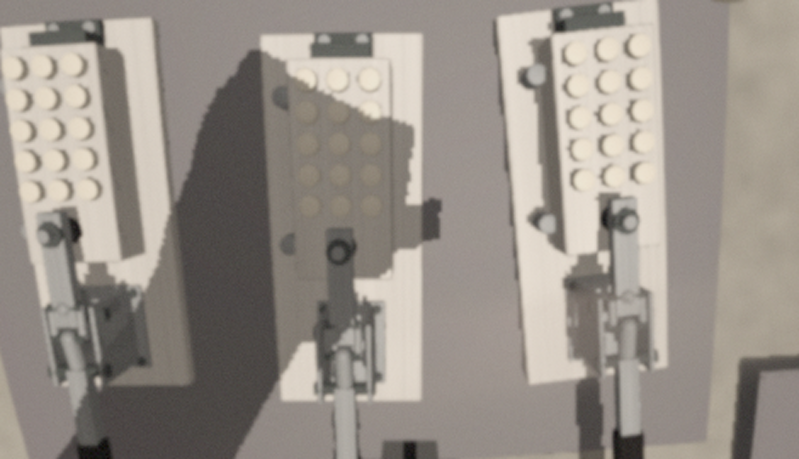

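View pics/s20b.png

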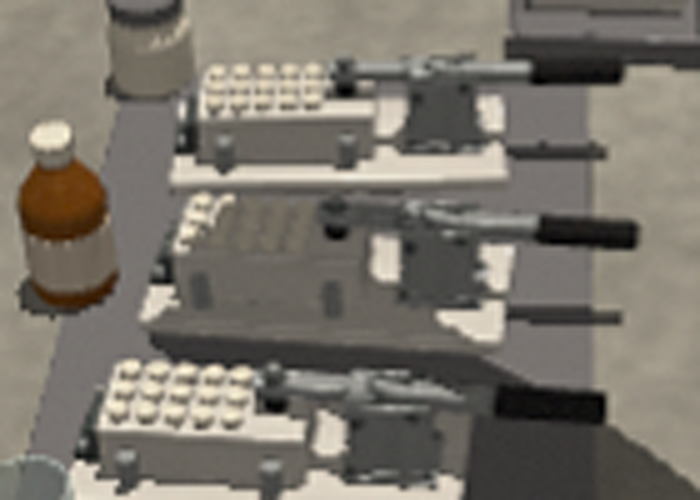

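View pics/t20b.png

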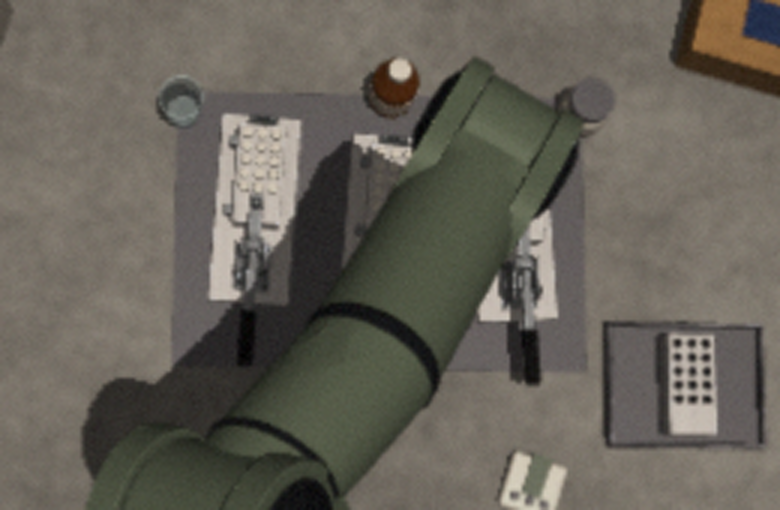

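Run:
```python
from h import *
f=load("w20"); o=np.array([40,0])
def fr(n,uv,loc,h):
    q=fitblock(f,np.array(uv)/1.7+o,.050,loc)
    a=np.radians(h[2]); d=q[:2]-h[:2]; c,s=np.cos(a),np.sin(a)
    print(n,"in carrier mm",(1e3*np.array([c*d[0]+s*d[1],-s*d[0]+c*d[1]])).round(1),"yaw",np.degrees(q[2])-h[2])
fr("R",[(552,37),(654,24),(568,255)],[(60,28),(60,-28),(-60,28)],np.array([.640,-.1597,3.24]))
fr("M",[(288,60),(391,60),(294,279),(389,280)],[(60,28),(60,-28),(-60,28),(-60,-28)],np.array([.6336,-.0109,-4.15]))
```

```text
block [ 0.6393 -0.1615] 3.47 res [[-0.3, -0.9], [0.3, -0.3], [0.0, 1.4]]
R in carrier mm [-0.8 -1.8] yaw 0.23135818410376796
block [ 0.6338 -0.0104] 354.82 res [[-0.5, -0.6], [0.3, -0.1], [-0.2, 0.3], [0.3, 0.5]]
M in carrier mm [0.2 0.5] yaw -1.031385439445792
```

Run:
```python
from h import *
f=load("w20"); im=f["img"][:,:,::-1]
for n,(x0,y0,x1,y1) in dict(R=(325,0,435,165),M=(190,15,285,175),L=(30,5,130,165)).items():
    cv2.imwrite(f"pics/z{n}.png",cv2.convertScaleAbs(cv2.resize(im[y0:y1,x0:x1],None,fx=3.6,fy=3.6,interpolation=cv2.INTER_CUBIC),alpha=1.2))
a=[cv2.resize(cv2.imread(f"pics/z{n}.png"),None,fx=1,fy=1) for n in "RM"]
h=max(x.shape[0] for x in a); a=[cv2.copyMakeBorder(x,0,h-x.shape[0],0,0,cv2.BORDER_CONSTANT) for x in a]
print([x.shape for x in a]); cv2.imwrite("pics/zz.png",np.hstack(a))
```

```text
[(594, 396, 3), (594, 342, 3)]
```

View pics/zz.png

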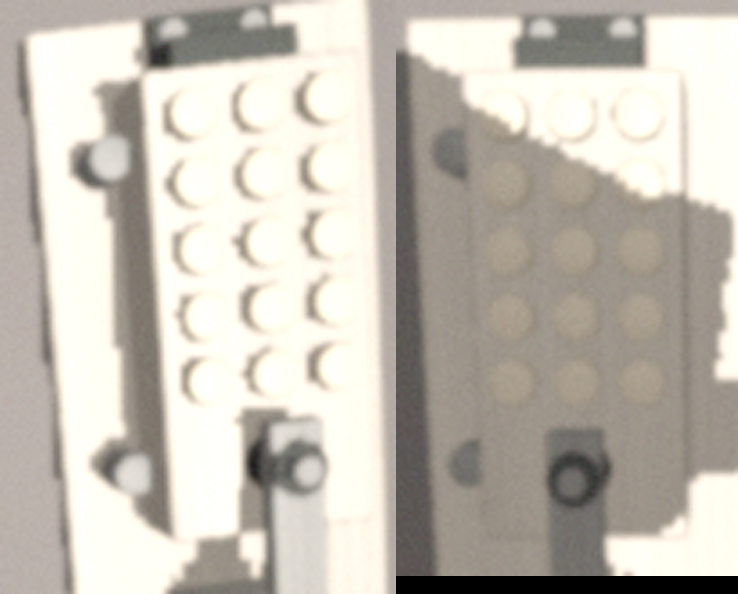

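Run:
```python
from h import *
f=load("w20")
o=np.array([325,0]); T=unproj(f,np.array([(147,75),(175,538)])/3.6+o,.05); D=unproj(f,np.array([(111,158),(133,472)])/3.6+o,.036)
d=(T[0]-T[1])[:2]; print(np.linalg.norm(d)); u=d/np.linalg.norm(d); n=np.array([-u[1],u[0]])
print("R dowel centre from side",((D-T[0])[:,:2]@n*1e3).round(1),"along from far end",((D-T[0])[:,:2]@u*1e3).round(1))
# stop-face: end stop near top edge z .038
```

```text
0.11794319874640698
R dowel centre from side [7.7 7.5] along from far end [ -17.2 -100.3]
```

Run:
```python
from h import *
goto([.60,-.12,.18],-94.2)
```

```text
pos [ 0.5591 -0.0416  0.2662] t 84.85 tool delta mm [ 86.4  75.1 -46.4] jaw -94.19 q [-0.72  0.6   1.06  1.77 -0.58  1.12 -1.11]
turn about tool x (deg): 0.01  alt -179.99
```

```bash
python3 -m pendant '[[25,38,-23,0],[30,37,-23,0],[30,0,0,0],[0,0,0,0],[0,0,0,0]]'
python3 - <<'E'
from h import *
f=shot("wrist","v1");
E
python3 -m pendant '[[0,-50,0,0],[0,-50,0,0],[0,-50,0,0],[0,0,0,0],[0,0,0,0]]'
python3 - <<'E'
from h import *
f=shot("wrist","v2");
E
python3 -m pendant '[[0,-50,0,0],[0,-50,0,0],[0,-50,0,0],[0,-10,0,0],[0,0,0,0],[0,0,0,0]]'
python3 - <<'E'
from h import *
f=shot("wrist","v3"); goto([.6,.15,.2],-94)
E
```

```text
clock: 85.48
position: [0.6005, -0.1194, 0.1825]
tool_rot: [2.678, 1.568, -0.536]
force: [-0.3, 0.1, 0.5]
grip_width: 0.0001
clock: 86.15
position: [0.6112, 0.0299, 0.182]
tool_rot: [2.689, 1.568, -0.525]
force: [-0.1, -1.3, 0.4]
grip_width: 0.0001
clock: 86.95
position: [0.6229, 0.1872, 0.1812]
tool_rot: [2.36, 1.568, -0.857]
force: [-0.5, 0.1, 0.0]
grip_width: 0.0002
pos [0.6229 0.1874 0.1812] t 87.0 tool delta mm [-18.8  39.1  20. ] jaw -94.3 q [-0.93  0.83  0.95  1.61 -0.74  1.1  -1.42]
turn about tool x (deg): -0.3  alt 179.7
```

View pics/v1.png

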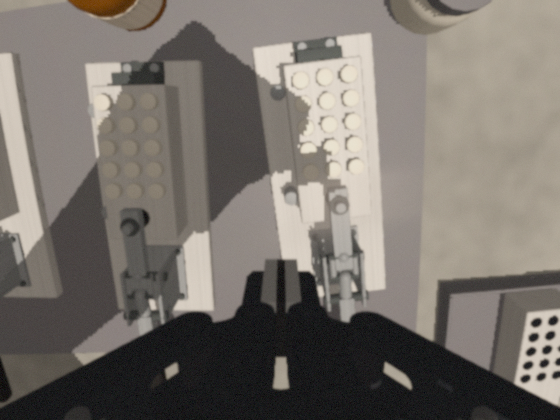

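View pics/v2.png

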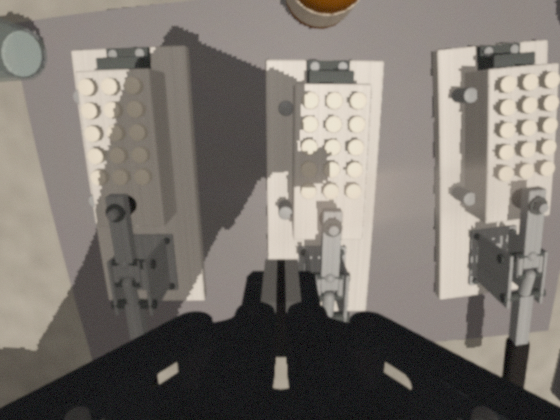

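View pics/v3.png

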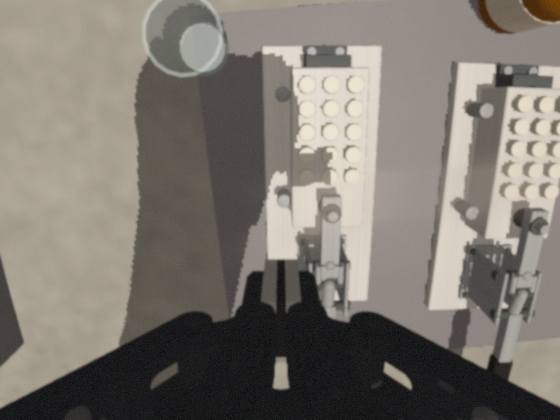

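Run:
```python
from h import *
out=[]
for n,(x0,y0) in dict(v1=(250,30),v2=(260,50),v3=(255,35)).items():
    im=load(n)["img"][y0:y0+195,x0:x0+88,::-1]; out.append(cv2.resize(im,None,fx=3,fy=3,interpolation=cv2.INTER_CUBIC))
cv2.imwrite("pics/vv.png",cv2.convertScaleAbs(np.hstack(out),alpha=1.1))
```

```text
(no output)
```

View pics/vv.png

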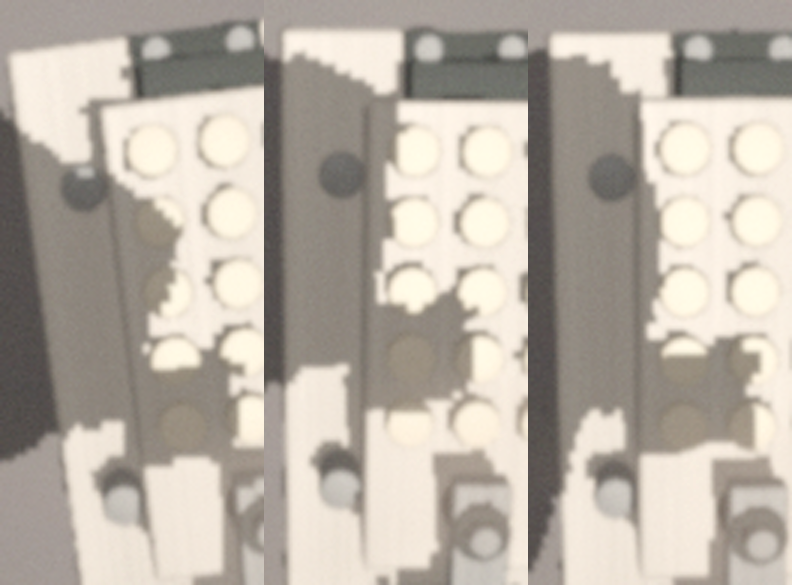

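Run:
```python
from h import *
for n,o,T,D in [("v1",(250,30),[(104,108),(157,575)],[(83,187),(124,497)]),("v2",(260,50),[(101,100),(106,567)],[(77,175),(76,487)]),("v3",(255,35),[(110,100),(115,575)],[(82,177),(87,495)])]:
    f=load(n); T=unproj(f,np.array(T)/3+o,.05); D=unproj(f,np.array(D)/3+o,.036)
    d=(T[0]-T[1])[:2]; dd=(D[0]-D[1])[:2]; u=d/np.linalg.norm(d); m=np.array([-u[1],u[0]])
    print(n,"len",np.linalg.norm(d).round(4),"dow sp",np.linalg.norm(dd).round(4),"perp",((D-T[0])[:,:2]@m*1e3).round(1),"along",((D-T[0])[:,:2]@u*1e3).round(1),"ang",np.degrees(np.arctan2(d[1],d[0])-np.arctan2(dd[1],dd[0])).round(2))
```

```text
v1 len 0.1178 dow sp 0.082 perp [7.3 6.3] along [-17.1 -99.1] ang -0.7
v2 len 0.1196 dow sp 0.0835 perp [5.9 7.6] along [ -17.7 -101.2] ang 1.17
v3 len 0.119 dow sp 0.0833 perp [6.9 7. ] along [ -17.3 -100.7] ang 0.09
```

Run:
```python
from h import *
goto([.594,-.075,.18],-94.15)
```

```text
pos [0.6229 0.1874 0.1812] t 87.0 tool delta mm [  1.5 263.9   9.1] jaw -94.3 q [-0.93  0.83  0.95  1.61 -0.74  1.1  -1.42]
turn about tool x (deg): -0.15  alt 179.85
```

```bash
python3 -m pendant '[[0,53,2,-0.1],[0,53,2,0],[0,53,2,0],[0,53,2,0],[0,52,1,0],[0,0,0,0],[45,0,0,0],[45,0,0,0],[0,0,0,0],[0,0,0,0]]'
python3 - <<'E'
from h import *
goto([.594,-.075,.036],-94.15); shot("wrist","x1")
E
```

```text
clock: 88.25
position: [0.5956, -0.0739, 0.0927]
tool_rot: [2.588, 1.568, -0.625]
force: [0.2, 0.8, 0.5]
grip_width: 0.0
pos [ 0.5956 -0.0739  0.0927] t 88.25 tool delta mm [56.7  1.2  1.7] jaw -94.08 q [-0.5   0.84  0.82  1.81 -0.8   0.86 -0.92]
turn about tool x (deg): 0.07  alt -179.93
```

View pics/x1.png

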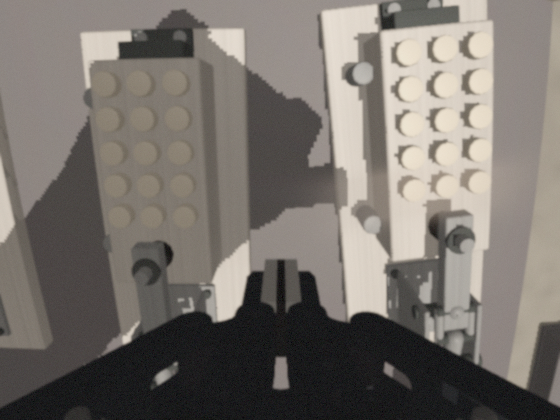

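```bash
python3 -m pendant '[[30,0,0,0],[26,0,0,0],[0,-8,0,0],[0,-7,0,0],[0,0,0,0]]'
python3 -m pendant '[[0,-3,0,0],[0,0,0,0]]'
python3 -m pendant '[[0,-2,0,0],[0,0,0,0]]'
```

```text
clock: 88.92
position: [0.5971, -0.0574, 0.0364]
tool_rot: [2.876, 1.568, -0.335]
force: [-0.8, -0.5, -0.4]
grip_width: 0.0
clock: 89.18
position: [0.5966, -0.0553, 0.0354]
tool_rot: [2.527, 1.569, -0.685]
force: [0.9, 0.0, -0.6]
grip_width: -0.0002
clock: 89.42
position: [0.5965, -0.0534, 0.0351]
tool_rot: [2.334, 1.569, -0.878]
force: [0.1, 0.5, 0.2]
grip_width: -0.0
```

```bash
python3 -m pendant '[[0,-2,0,0],[0,0,0,0]]'
python3 -m pendant '[[0,-1,0,0],[0,0,0,0]]'
python3 -m pendant '[[0,-1,0,0],[0,0,0,0]]'
```

```text
clock: 89.68
position: [0.5967, -0.0513, 0.0351]
tool_rot: [2.345, 1.569, -0.867]
force: [1.1, 0.6, 0.4]
grip_width: -0.0002
clock: 89.92
position: [0.5968, -0.0504, 0.0351]
tool_rot: [2.318, 1.569, -0.894]
force: [0.3, -0.4, 0.1]
grip_width: -0.0
clock: 90.18
position: [0.5968, -0.0494, 0.0351]
tool_rot: [2.345, 1.569, -0.867]
force: [-0.1, -0.4, -0.2]
grip_width: 0.0002
```

```bash
python3 -m pendant '[[0,-1,0,0],[0,0,0,0]]'
python3 -m pendant '[[0,-1,0,0],[0,0,0,0]]'
python3 -m pendant '[[0,-1,0,0],[0,0,0,0]]'
```

```text
clock: 90.42
position: [0.5969, -0.0487, 0.0351]
tool_rot: [2.234, 1.569, -0.979]
force: [0.5, -1.8, 0.3]
grip_width: 0.0002
clock: 90.68
position: [0.5969, -0.0486, 0.0352]
tool_rot: [2.072, 1.568, -1.141]
force: [-0.7, -6.2, -0.1]
grip_width: 0.0002
clock: 90.92
position: [0.5969, -0.0484, 0.0353]
tool_rot: [1.994, 1.567, -1.22]
force: [-2.1, -11.0, -1.0]
grip_width: 0.0002
```

```bash
python3 -m pendant '[[0,-1,0,0],[0,0,0,0]]'
python3 -m pendant '[[0,-1,0,0],[0,0,0,0]]'
python3 -m pendant '[[0,-0.5,0,0],[0,0,0,0]]'
```

```text
clock: 91.18
position: [0.5969, -0.0482, 0.0354]
tool_rot: [1.959, 1.566, -1.255]
force: [-1.7, -14.7, 0.7]
grip_width: 0.0001
clock: 91.42
position: [0.5969, -0.0481, 0.0355]
tool_rot: [1.938, 1.565, -1.277]
force: [-2.1, -18.1, 2.1]
grip_width: 0.0
clock: 91.68
position: [0.5969, -0.0479, 0.0355]
tool_rot: [1.922, 1.564, -1.293]
force: [-1.7, -20.2, 1.6]
grip_width: 0.0003
```

```bash
python3 -m pendant '[[0,10,0,0],[0,14,0,0],[-50,0,0,0],[-60,0,0,0],[-60,0,0,0],[-40,0,0,0],[0,0,40,0],[0,0,0,0],[0,0,0,0]]'
python3 - <<'E'
from h import *
f=shot("wrist","y1"); shot("side","y2",1.9,(130,80,345,290)); goto([.6,0,.3],-94)
E
```

```text
clock: 92.8
position: [0.5557, -0.0647, 0.2452]
tool_rot: [2.725, 1.569, -0.487]
force: [0.5, 0.1, 0.6]
grip_width: 0.0001
pos [ 0.5558 -0.065   0.2449] t 92.9 tool delta mm [-55.2 -67.8 -39.5] jaw -94.04 q [-0.66  0.62  1.03  1.79 -0.6   1.08 -1.05]
turn about tool x (deg): -0.04  alt 179.96
```

View pics/y1.png

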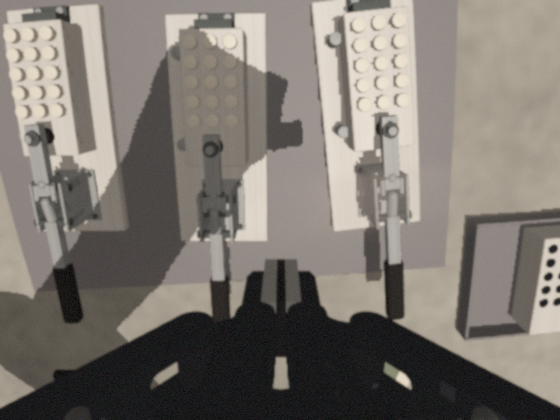

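View pics/y2.png

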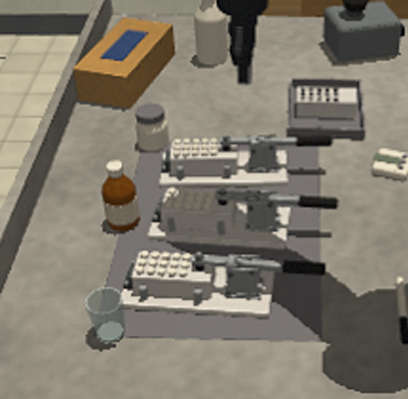

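```bash
python3 -c "
from workcell import job_done
print(job_done())"
```

```text
the job is handed in; nothing more can be done
None
```

I've handed the job in at about 93 s of the 210 s. The spent block lies flat in the return tray. All three full tube blocks are in carriers of their own, bare end under the clamp, with the clamps shut. I don't have the verdict, since the hand-in reports none.

- **Seating:** I pushed each block against the dowels and then the end stop until it stopped moving. The end stops came within about 0.2 mm of where I predicted. The picture checks, good to about 1–2 mm, put the blocks 0–1.6 mm from the dowels. The middle block showed the largest turn, about 1.1° against the 2° allowed. A further 20 N sideways push moved it less than 1 mm, so I take it to be against its dowels.
- **Handles:** After the first closing, the side picture put the middle handle at about 0.06 rad, right at the limit. I pressed all three down again, and each met firm contact at its shut height, about 0.07 m.
- **Bystanders:** The beaker, bottle and pot look unmoved in the last pictures, and the arm is clear of everything. I did not measure their positions.
- **Mid-run changes:** One full block was knocked about 5 cm aside partway through, so I found it again before picking it up. My first grip on it was too high, so I set it back down and gripped it lower.

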